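# Check-weigh an order and show it to the order camera

## Robot

A 6-joint arm with a two-finger parallel gripper is mounted at the origin on a cart in front of the work surface, level with it; the furniture and walls round the work are solid. World frame = base frame: x ahead of the robot, y to its left, z up, the work surface at z = 0. Lengths are in mm, angles in rad, forces in N, time in s.
With the tool pointing down it reaches from about 400 to 925 mm from the base axis. Payload 12.5 kg.
Tool frame: the origin (TCP) lies between the finger pads; the fingertips stand 25 mm ahead of it and the grasp point (between the pads) lies 6 mm ahead of it; z points along the fingers, y is the line along which they close (so a half turn about z gives the same grasp; the last joint's range is limited). The gripper opens to 95 mm and grips with 3 to 60 N. Pads are 20 mm wide; open, the fingers measure 119 mm over their backs; the gripper's body (75 mm by 180 mm) begins 59 mm behind the grasp point.
Start: joints at [-1.268, 0.491, 1.559, -0, 1.092, -0.106], TCP at [248.466, -573.505, 239.661] pointing down, gripper open.
Joint ranges: [-3.1, 3.1], [-0.84, 2.19], [0.05, 2.79], [-1.13, 4.28], [0.06, 2.93], [-2.69, 2.69]. Speed limits (rad/s): [2.22, 2.22, 2.79, 3.14, 3.14, 3.14].

## Interface

Orientations are given as [roll, pitch, yaw] about the fixed x, y, z axes, in that order (R = Rz(yaw) Ry(pitch) Rx(roll)).
In Python, from cell import state, read_camera, job_done, cut_out gives the robot as it stands. The module is installed in compiled form; this text tells all that it offers.
- The arm moves only by the tool jog_arm, never from a script. Its argument "motion" is a list of rows, each a list of 2 entries, a list of its own where there are three numbers: the shift along the tool's x, y, z in mm, then the turn about the tool's z in rad. A call has 1 to 5 rows; each row is the pose to reach, as a shift and turn from the pose commanded when the call began, along the tool's axes at that moment; what a row does not reach only later rows make up. A row lasts 1/10 s, in which the tool goes at most 50 mm and 8.59 degrees, less where a joint would pass 70% of its speed; a pose out of reach is approached as far as the arm can. A call with a gripper value outside its range is refused whole. "grip" is the closure, from 0 (fully open) to 1 (shut), set as the call begins (left out, the last holds). The fingers move at their own pace and stop on an object; the grip force is fixed at half the most. Time passes only in rows, so rows that repeat a pose let the fingers close. It gives the time, the measured TCP pose, the force, the opening and the grip force at its end, in the units of the state.
- state(): the state, without advancing time (a new reading comes with each control period).
- read_camera(name): name is "side" or "top"; returns a dict with "img" (480x640x3 uint8, blue, green, red), "vertical_fov" (degrees; the focal length in pixels is half the picture's height over the tangent of half this angle, whatever the lens; pixels are square), "cx", "cy" (the principal point, pixels), "k1" (the pictures are not rectified: a ray, as slopes to the right and down, at radius r is drawn at 1 + k1 r^2 times it, then the intrinsics apply), "extrinsics" (4x4, takes a point from camera to world coordinates). Camera axes: x right, y up, looking along -z (the intrinsics and any distortion apply to the point x, -y, -z); pixel columns grow to the right and rows downward; lengths in mm; the calibration is good to about 2 mm. A picture is of the moment at which its call begins. There is no depth.
- job_done(): hands the job in; it is judged then, once.
Trained networks look in a picture, given as the dict that the camera call returned (one of the last four; its "shot" number tells which), for a name from the list of things; names that differ only in an ending like _2 or _b are one class to them, and where a whole thing is asked for, a point or a joint stands for the part that bears it (a point fixed in the world has none). Each returns a list of dicts, best first, with "p" (0 to 1); they miss things now and then, are a little off and sometimes report something else, mostly with a low value. They report only what shows in the picture. A call takes as long as a camera call.
- cut_out(name, picture): "region" (480x640 bool, what is visible of it) and "box" ([left, top, right, bottom] in pixels, round what is visible of it).
The state is a dict: "t": time; "joints": joint angles; "qvel": joint speeds; "tau": joint torques, N m; "eef_pos": TCP position; "tcp_rot": TCP orientation; "ft_force": force on the tool from outside, world axes, zero at the start; "moment": the same for the moment, N m; "opening": opening from 0.0 (shut) to 1.0 (fully open); "grip_force": force on a finger pad.
Only numpy, scipy, OpenCV 4.12 (cv2) and the standard library are available. Lean on these libraries where they do the work, as an engineer would, in place of code of your own. Each camera call takes 0.05 s, during which the arm holds its last target. There are 200 camera calls.

## Task

Check-weigh the order: first turn the tare knob of the scale so that its yellow pointer reads zero (the red mark), then stand every can and cup from the white card tray upright on the steel platform of the scale and let go. With all of them on the platform, tilt the camera stick well over towards the green dot, straight and not to either side, and hold it there for about two seconds; let it spring back, then stand everything upright on the floor of the tray again, leaving the knob at zero and the other things on the counter where they are.

Things in the scene. Friction and masses are not known exactly. Their poses are not given: they have to be found in the camera images.
- tray: open white card tray, fixed, 288 mm (x) by 252 mm (y), walls 51 mm high and 3 mm thick, floor 2 mm thick; origin at the centre of its underside, z up. The order stands in it at the start and at the end: the floor is free to use within 105 mm (x) and 88 mm (y) of the centre for an item's centre
- can_orange: orange drinks can, upright, 66 mm diameter, 115 mm high, about 0.35 kg; origin at the centre of its underside, z up. One of four possible order items; one may be absent
- can_green: green drinks can, upright, 66 mm diameter, 115 mm high, about 0.35 kg; origin at the centre of its underside, z up. One of four possible order items; one may be absent
- cup_red: white and red sealed yoghurt cup, upright, 71 mm high, 72 mm across its lid and tapering to about 55 mm at the foot, about 0.1 kg; grip it round the wall below the lid; origin at the centre of its underside, z up. One of four possible order items; one may be absent
- cup_blue: white and light blue sealed yoghurt cup, upright, 71 mm high, 72 mm across its lid and tapering to about 55 mm at the foot, about 0.1 kg; grip it round the wall below the lid; origin at the centre of its underside, z up. One of four possible order items; one may be absent
- scale: grey bench scale, fixed, 245 mm (x) by 285 mm (y), deck 28 mm above the counter; origin at the centre of its underside, x away from the robot at yaw 0, y to the left, z up. The steel platform is its left part, the tare knob stands on its right part
- platform (a point): centre of the top face of the steel platform, 34 mm above the counter; the platform is 230 mm (x) by 200 mm (y), flat, without a rim, rigid; axes as the scale's
- tare_knob (a joint): angle of the tare knob, rad, growing counter-clockwise seen from above; 0 = yellow pointer on the red zero mark, which lies on the far (+x) side of the knob; stops at +-1.7; turns with light friction (about 0.03 N m) and stays where it is left; counts as zero within 0.12 rad
- tare_grip (a point): on the axis of the tare knob, in the knob's turning frame, 67 mm above the counter; x points along the bar grip towards the pointer. The black bar grip is 50 mm long (x), 14 mm wide (y), and reaches from 25 mm below this point to 10 mm above it; under it a disc of radius 26 mm whose top is 42 mm above the counter
- remote: round white camera remote, standing loose and heavy (1.6 kg) on rubber feet so that it stays put under the stick's spring, 112 mm diameter, 34 mm high with a rubber boot to 47 mm; origin at the centre of its underside; its x axis points from the stick to the green dot on its rim (small grey dots mark the other three sides), z up
- stick_tilt (a joint): tilt of the stick towards the green dot, rad: 0 upright, positive towards the green dot (remote's +x), stops at +-0.5; spring-centred, about 0.6 N m/rad. Well over means more than 0.3
- stick_side (a joint): tilt of the stick to the side, rad: positive leans it towards the remote's -y; spring-centred in the same way; it should stay within 0.15 while the stick is held over
- stick_top (a point): centre of the top of the stick's black grip, 88 mm from the pivot (the pivot lies on the remote's axis 35 mm above the counter, so the top stands 123 mm above the counter when upright). The grip is a vertical cylinder of 26 mm diameter reaching 28 mm down from the top, then tapering to a thin shaft. The stick is the shutter and zoom control of the order camera on the glass shelf, whose head does not move
- sugar_jar: glass jar of sugar, 81 mm diameter, 163 mm high, loose bystander; leave it where it is. Origin at the centre of its underside
- sanitizer: pump bottle, 52x75x180 mm, loose bystander; leave it where it is. Origin at the centre of its underside
- apple: red apple, 77 mm, loose bystander; leave it where it is. Origin at the centre of its underside

How it is judged:
By the outcome, as a careful person would: the job done as asked, in the order asked, and still so for the second after the job is handed in, with the robot touching nothing.
Of can_orange, can_green, cup_red, cup_blue only 3 to 4 are there at a start; the rules pass over those that are not, and their reading is None.
At some moment in a run one of remote may be knocked a few centimetres aside while the robot is not near it.
It also fails if it takes over 210 s, if anything falls off the work surface, if the arm or the gripper's body presses on something with over 40 N, if the wrist force passes 120 N, or if a joint passes its speed limit or range.

## Working session

There is one attempt and no reset: what is moved stays moved. The work goes in short steps, Python scripts to look and compute and a tool call to move; the robot and the scene stay as the last step left them, time stands still between calls to the robot, and variables do not carry over. Pictures are saved under pics/ and viewed, at most 14 in all, crops included, and the job is handed in when it is done.

Besides the shell and the picture viewer there is one more tool, called after "Emit:" as a command line: name --argument value ..., lists and objects as JSON in quotes. jog_arm: Moves the arm, as the interface text tells. Its arguments: {"type":"object","properties":{"motion":{"type":"array"},"grip":{"type":"number"}},"required":["motion"]}

```bash
mkdir -p pics; cat > h.py <<'E'
import numpy as np, cv2
from cell import state, read_camera, job_done, cut_out
def K(c):
    f=240/np.tan(np.radians(c["vertical_fov"])/2); return f
def proj(c,P):
    E=np.array(c["extrinsics"]); p=(np.array(P,float)-E[:3,3])@E[:3,:3]
    s=np.array([p[0],-p[1]])/-p[2]; s=s*(1+c["k1"]*(s@s)); return K(c)*s+[c["cx"],c["cy"]]
def ray(c,uv):
    d=(np.array(uv,float)-[c["cx"],c["cy"]])/K(c); s=d.copy()
    for _ in range(30): s=d/(1+c["k1"]*(s@s))
    E=np.array(c["extrinsics"]); return E[:3,3],E[:3,:3]@np.array([s[0],-s[1],-1])
def onz(c,uv,z):
    o,d=ray(c,uv); return o+d*(z-o[2])/d[2]
def fit(name,cams,prof,z0=0,x0=None,yaw=False):
    """fit xy of axisymmetric body: compare box of projected profile [(r,z)..] with box of region"""
    pass
E
python3 - <<'E'
from h import *
s=state(); print(s["t"],s["eef_pos"],s["tcp_rot"])
for n in("top","side"):
    c=read_camera(n); cv2.imwrite(f"pics/{n}0.png",c["img"]); print(n,c["vertical_fov"],c["cx"],c["cy"],c["k1"],np.round(c["extrinsics"],3).tolist())
    for o in "can_orange can_green cup_red cup_blue tray scale tare_knob remote stick_top sugar_jar sanitizer apple".split():
        for r in cut_out(o,c)[:2]:
            m=r["region"]; v,u=np.nonzero(m); print(o,round(r["p"],2),np.round(r["box"]).tolist(),u.mean().round(1),v.mean().round(1),len(u))
E
```

```text
0.0 [ 248.38634324 -573.28753221  239.06992934] [-3.14052031e+00 -1.33997360e-04  4.08769651e-01]
top 42.700930594420356 325.78852479374024 239.41964898685023 0.014410309983882003 [[-0.289, 0.841, -0.456, -116.677], [-0.957, -0.249, 0.147, 216.181], [0.01, 0.479, 0.878, 1459.672], [0.0, 0.0, 0.0, 1.0]]
can_orange 0.84 [267.0, 276.0, 299.0, 316.0] 281.3 296.7 893
can_green 0.93 [224.0, 288.0, 255.0, 329.0] 238.8 308.1 945
cup_red 0.57 [256.0, 242.0, 284.0, 273.0] 268.2 254.4 719
cup_red 0.48 [187.0, 223.0, 316.0, 358.0] 249.6 290.4 7933
cup_blue 0.89 [212.0, 247.0, 246.0, 280.0] 228.1 262.8 730
tray 0.83 [190.0, 224.0, 317.0, 356.0] 249.8 290.8 7771
scale 0.57 [314.0, 208.0, 424.0, 318.0] 366.9 256.2 6581
scale 0.43 [209.0, 248.0, 247.0, 279.0] 227.9 262.2 749
tare_knob 0.7 [408.0, 235.0, 419.0, 254.0] 412.6 242.1 122
tare_knob 0.59 [211.0, 250.0, 243.0, 281.0] 228.2 263.2 673
stick_top 0.23 [116.0, 238.0, 164.0, 288.0] 143.6 263.9 1246
sugar_jar 0.77 [444.0, 152.0, 481.0, 200.0] 460.8 173.9 837
sanitizer 0.9 [117.0, 239.0, 164.0, 289.0] 144.0 264.9 1156
sanitizer 0.58 [269.0, 278.0, 
[... 297 characters left out ...]
orange 0.6 [264.0, 256.0, 288.0, 297.0] 276.5 274.8 761
can_orange 0.27 [431.0, 234.0, 459.0, 265.0] 444.1 250.8 492
can_green 0.85 [226.0, 263.0, 257.0, 300.0] 239.7 280.9 791
can_green 0.46 [310.0, 227.0, 350.0, 276.0] 326.8 245.9 1057
cup_red 0.71 [257.0, 234.0, 285.0, 261.0] 269.1 244.6 471
cup_blue 0.79 [222.0, 234.0, 248.0, 268.0] 234.8 249.1 501
tray 0.82 [206.0, 224.0, 306.0, 321.0] 250.7 276.0 4391
scale 0.64 [312.0, 228.0, 420.0, 281.0] 328.4 246.5 1057
scale 0.5 [262.0, 254.0, 292.0, 296.0] 276.5 275.2 798
tare_knob 0.53 [310.0, 227.0, 357.0, 273.0] 327.5 245.4 1015
remote 0.79 [430.0, 232.0, 455.0, 264.0] 444.1 250.3 552
sanitizer 0.69 [144.0, 219.0, 179.0, 266.0] 163.6 242.7 862
```

```bash
python3 - <<'E'
import cv2
for n,(a,b,c,d) in {"top":(100,130,530,380),"side":(130,150,510,340)}.items():
    i=cv2.imread(f"pics/{n}0.png")[b:d,a:c]; s=800/(c-a); cv2.imwrite(f"pics/{n}0c.png",cv2.resize(i,None,fx=s,fy=s,interpolation=cv2.INTER_CUBIC)); print(n,s)
E
```

```text
top 1.8604651162790697
side 2.1052631578947367
```

View pics/top0c.png

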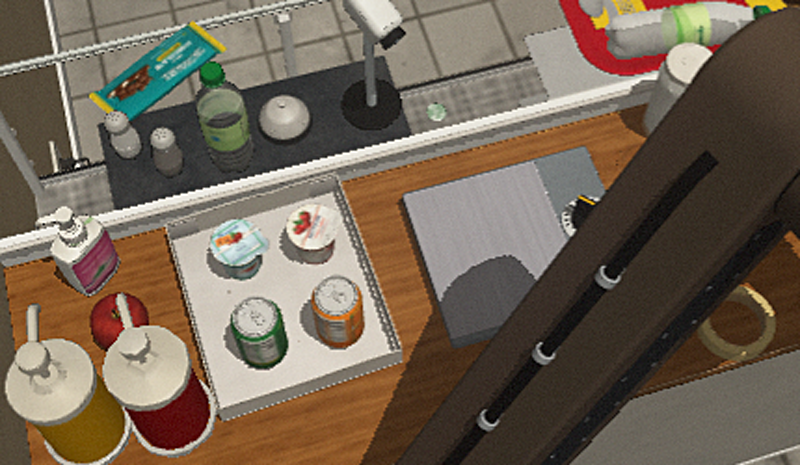

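View pics/side0c.png

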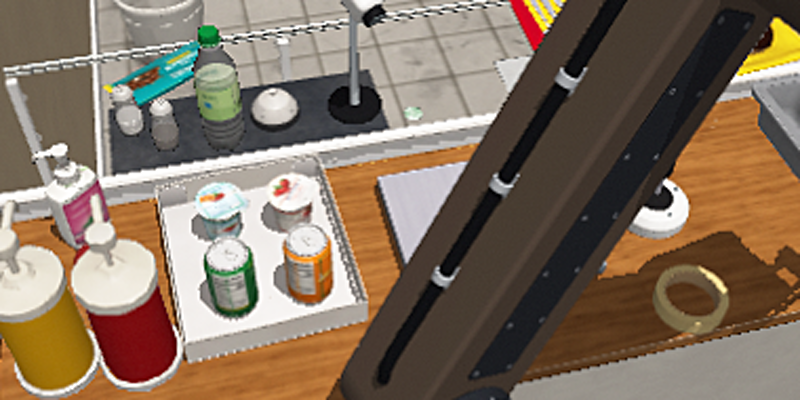

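Top view: all four items are in the tray, with cup_blue at (228,258), cup_red (268,253), can_green (239,307) and can_orange (281,297). The arm covers the knob and remote. In the side view the remote shows only its edge, at about (443,250). I'll fit the items next.

```bash
cat >> h.py <<'E'
from scipy.optimize import least_squares, minimize
CAN=([(26,115),(33,105),(33,6),(27,0)]); CUP=[(36,71),(36,67),(27.5,0)]
A=np.linspace(0,2*np.pi,40,endpoint=False)
def hull(c,prof,x,y,z0):
    P=[proj(c,(x+r*np.cos(a),y+r*np.sin(a),z0+z)) for r,z in prof for a in A]
    return cv2.convexHull(np.array(P,np.float32))
def iou(c,m,prof,x,y,z0):
    h=hull(c,prof,x,y,z0); S=4
    b=np.zeros((480*S,640*S),np.uint8); cv2.fillConvexPoly(b,np.round(h*S).astype(np.int32),1)
    b=cv2.resize(b.astype(np.float32),(640,480),interpolation=cv2.INTER_AREA)
    return np.minimum(b,m).sum()/np.maximum(b,m).sum()
def locate(name,prof,z0,cams=None,guess=None):
    out=[]
    for c in cams:
        r=[q for q in cut_out(name,c)]
        if guess is not None: r=[q for q in r if np.hypot(*(np.array([(q["box"][0]+q["box"][2])/2,(q["box"][1]+q["box"][3])/2])-proj(c,(*guess,z0+50))))<25]
        if not r: out.append(None); continue
        m=r[0]["region"]; v,u=np.nonzero(m); g=onz(c,(u.mean(),v.mean()),z0+prof[0][1]*.6)
        f=minimize(lambda p:-iou(c,m,prof,p[0],p[1],z0),g[:2],method="Nelder-Mead",options=dict(initial_simplex=[g[:2],g[:2]+[12,0],g[:2]+[0,12]],xatol=.5,fatol=1e-3))
        out.append((np.round(f.x).tolist(),round(-f.fun,2),round(r[0]["p"],2)))
    return out
E
python3 - <<'E'
from h import *
C=[read_camera("top"),read_camera("side")]
for n,p in (("can_orange",CAN),("can_green",CAN),("cup_red",CUP),("cup_blue",CUP)): print(n,locate(n,p,2,C))
t=C[0]; s=1.8605
cr=lambda u,v:(100+u/s,130+v/s)
for n,uv,z in [("tray FL",(168,228),51),("tray FR",(340,178),51),("tray NR",(401,352),51),("tray NL",(221,405),51),("plat FL",(404,193),34),("scale FR",(586,148),28),("plat/FR",(531,158),34),("scaleNL",(455,345),0),("knob",(583,215),55)]: print(n,onz(t,cr(*uv),z).round())
for n in("sanitizer","apple","sugar_jar"):
  for c in C:
    for r in cut_out(n,c)[:1]:
        b=r["box"]; print(n,onz(c,((b[0]+b[2])/2,(b[1]+b[3])/2),80).round(),r["p"])
c=C[1]; print("remote edge R/F",onz(c,(130+688/2.105,150+210/2.105),34).round(), onz(c,(130+665/2.105,150+178/2.105),34).round())
print("shelf edge",onz(t,cr(250,180),150).round(),onz(t,cr(250,200),0).round())
E
```

```text
can_orange [([485.0, 133.0], np.float64(0.93), 0.94), ([487.0, 131.0], np.float64(0.94), 0.64)]
can_green [([487.0, 240.0], np.float64(0.95), 0.68), ([487.0, 238.0], np.float64(0.95), 0.87)]
cup_red [([616.0, 134.0], np.float64(0.86), 0.88), ([616.0, 132.0], np.float64(0.79), 0.63)]
cup_blue [([619.0, 239.0], np.float64(0.89), 0.93), ([620.0, 239.0], np.float64(0.86), 0.96)]
tray FL [678. 326.  51.]
tray FR [688.  77.  51.]
tray NR [411.  68.  51.]
tray NL [407. 309.  51.]
plat FL [648.  -5.  34.]
scale FR [ 648. -284.   28.]
plat/FR [ 651. -199.   34.]
scaleNL [418. -10.   0.]
knob [ 532. -232.   55.]
sanitizer [672. 443.  80.] 0.76
sanitizer [668. 442.  80.] 0.77
apple [548. 403.  80.] 0.86
sugar_jar [ 684. -433.   80.] 0.57
sugar_jar [471. 241.  80.] 0.59
remote edge R/F [ 471. -442.   34.] [ 539. -436.   34.]
shelf edge [662. 202. 150.] [718. 207.   0.]
```

Emit:
jog_arm --motion '[[[0, 0, -50], 0.15], [[0, 0, -100], 0.3], [[0, 0, -140], 0.409], [[0, 0, -140], 0.409]]'

```text
t: 2.5
eef_pos: [248.8, -574.4, 385.7]
tcp_rot: [3.132, -0.003, -0.003]
ft_force: [0.4, 0.1, 0.6]
opening: 0.999
grip_force: 0.0
```

Emit:
jog_arm --motion '[[[40, 0, 0], 0], [[80, -30, 0], 0], [[120, -60, 0], 0], [[160, -90, 0], 0], [[190, -125, 0], 0]]'

```text
t: 3.0
eef_pos: [440.2, -447.2, 378.5]
tcp_rot: [-3.141, 0.0, 0.001]
ft_force: [-0.3, 0.4, -1.0]
opening: 0.999
grip_force: 0.0
```

Emit:
jog_arm --motion '[[[20, -45, 0], 0], [[35, -90, 0], 0], [[50, -135, 0], 0], [[65, -180, 0], 0], [[80, -225, 0], 0]]'

```text
t: 3.5
eef_pos: [518.7, -221.6, 379.1]
tcp_rot: [-3.141, 0.0, 0.001]
ft_force: [1.2, 0.4, 0.8]
opening: 0.996
grip_force: 0.0
```

Emit:
jog_arm --motion '[[[5, -48, 0], 0], [[10, -96, 0], 0], [[15, -144, 0], 0], [[20, -192, 0], 0], [[25, -240, 0], 0]]'

```text
t: 4.0
eef_pos: [543.3, 18.4, 379.1]
tcp_rot: [3.142, 0.0, 0.001]
ft_force: [1.3, -0.2, 0.1]
opening: 1.002
grip_force: 0.0
```

Emit:
jog_arm --motion '[[[0, -48, 0], 0], [[0, -96, 0], 0], [[0, -144, 0], 0], [[0, -180, 0], 0], [[0, -180, 0], 0]]'

```text
t: 4.5
eef_pos: [543.0, 200.1, 378.6]
tcp_rot: [-3.141, 0.001, 0.005]
ft_force: [-0.1, -1.1, -0.3]
opening: 0.999
grip_force: 0.0
```

```bash
python3 - <<'E'
from h import *
t=read_camera("top"); s=read_camera("side")
for n,c in(("t",t),("s",s)): 
    cv2.imwrite(f"pics/{n}1.png",c["img"])
    for o in("remote","stick_top","tare_knob","scale","sugar_jar"):
        for r in cut_out(o,c)[:2]: print(n,o,round(r["p"],2),np.round(r["box"]).tolist())
def crop(c,P,w,h,k):
    u,v=proj(c,P).astype(int); print(u-w//2,v-h//2); return cv2.resize(c["img"][v-h//2:v+h//2,u-w//2:u+w//2],(w*k,h*k),interpolation=cv2.INTER_CUBIC)
a=crop(t,(530,-240,50),60,50,6); b=crop(t,(500,-480,40),70,50,6)
c=crop(s,(530,-240,50),60,50,6); d=crop(s,(500,-480,40),70,50,6)
cv2.imwrite("pics/m1.png",np.vstack([np.hstack([a,b]),np.hstack([c,d])]))
E
```

```text
t remote 0.78 [450.0, 220.0, 495.0, 268.0]
t stick_top 0.51 [472.0, 220.0, 488.0, 242.0]
t stick_top 0.47 [224.0, 288.0, 245.0, 302.0]
t tare_knob 0.81 [409.0, 233.0, 426.0, 256.0]
t scale 0.64 [344.0, 210.0, 447.0, 299.0]
t sugar_jar 0.56 [445.0, 153.0, 484.0, 206.0]
t sugar_jar 0.27 [477.0, 219.0, 487.0, 236.0]
s remote 0.64 [422.0, 215.0, 460.0, 267.0]
s stick_top 0.56 [442.0, 222.0, 449.0, 238.0]
s stick_top 0.55 [444.0, 226.0, 449.0, 241.0]
s tare_knob 0.68 [383.0, 237.0, 401.0, 252.0]
s scale 0.8 [312.0, 220.0, 419.0, 297.0]
s scale 0.6 [144.0, 217.0, 182.0, 268.0]
s sugar_jar 0.96 [414.0, 178.0, 449.0, 224.0]
s sugar_jar 0.17 [313.0, 220.0, 422.0, 298.0]
386 221
469 209
361 218
428 214
```

View pics/m1.png

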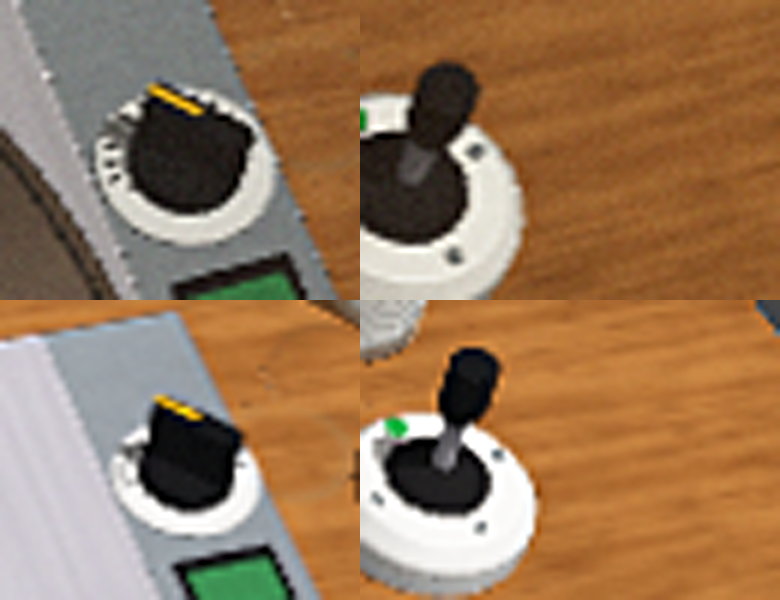

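```bash
python3 - <<'E'
from h import *
t=read_camera("top"); s=read_camera("side"); cv2.imwrite("pics/t2.png",t["img"])
T=lambda u,v:(386+u/6-.5*0,221+v/6); S=lambda u,v:(361+u/6,218+(v-300)/6)
for n,c,f,pts in(("t",t,T,[(150,88),(203,112),(253,135)]),("s",s,S,[(156,401),(203,418),(243,440)])):
    p=[onz(c,f(*q),77) for q in pts]; d=p[0]-p[2]; print(n,[q.round()[:2] for q in p],np.arctan2(d[1],d[0]),np.arctan2(*(p[0]-p[1])[1::-1]))
# yellow mask refine
for c in(t,s):
    hsv=cv2.cvtColor(c["img"],cv2.COLOR_BGR2HSV); m=cv2.inRange(hsv,(18,120,120),(35,255,255)); v,u=np.nonzero(m)
    q=proj(c,(530,-240,60)); k=np.hypot(u-q[0],v-q[1])<25; P=np.array([onz(c,(a,b),77)[:2] for a,b in zip(u[k],v[k])]); print(len(P),P.mean(0),P.min(0),P.max(0)); e,w=np.linalg.eigh(np.cov(P.T)); print(np.arctan2(w[1,1],w[0,1]))
# white disc of knob top: r? z42
S2=lambda u,v:(428+(u-360)/6,214+(v-300)/6); T2=lambda u,v:(469+(u-360)/6,209+v/6)
g,a,b,d=[onz(s,S2(*q),34) for q in((396,427),(497,455),(481,527),(377,498))]
print("dots",g.round(),a.round(),b.round(),d.round(),"centre",(g+b).round()/2,(a+d).round()/2,"yaw",np.arctan2(*(g-b)[1::-1]),np.arctan2(*(a-d)[1::-1])+np.pi/2)
print("stick top: t",onz(t,T2(447,85),123).round(),"s",onz(s,S2(474,367),123).round())
print("top dots",onz(t,T2(475,150),34).round(),onz(t,T2(455,256),34).round())
for n,z,c in(("apple",38,t),("sanitizer",90,t),("sugar_jar",80,t),("sugar_jar",80,s)):
    for r in cut_out(n,c)[:1]: b=r["box"]; print(n,onz(c,((b[0]+b[2])/2,(b[1]+b[3])/2),z).round(),r["p"])
E
```

```text
t [array([ 550., -229.]), array([ 533., -247.]), array([ 516., -263.])] 0.7864968409146333 0.7898356319609621
s [array([ 547., -228.]), array([ 530., -247.]), array([ 511., -262.])] 0.7655039898506706 0.8646445001500249
17 [ 543.71120177 -236.93499633] [ 535.42969017 -245.42322201] [ 552.31460146 -228.79705087]
-2.3891231854043435
13 [ 541.29162977 -237.60908103] [ 533.40769876 -245.8665655 ] [ 550.2782357  -228.95841923]
-2.378192423793565
dots [ 546. -396.   34.] [ 514. -442.   34.] [ 469. -411.   34.] [ 501. -365.   34.] centre [ 507.5 -404.    34. ] [ 507.5 -403.5   34. ] yaw 0.18995845206520867 0.17076897521838919
stick top: t [ 510. -403.  123.] s [ 504. -401.  123.]
top dots [ 518. -442.   34.] [ 471. -412.   34.]
apple [565. 408.  38.] 0.9
sanitizer [657. 447.  90.] 0.81
sugar_jar [ 672. -432.   80.] 0.88
sugar_jar [ 658. -428.   80.] 0.77
```

Emit:
jog_arm --motion '[[[-2, 48, 20], -0.15], [[-4, 96, 40], -0.3], [[-6, 140, 60], -0.45], [[-8, 186, 80], -0.6], [[-10, 230, 100], -0.775]]'

```text
t: 5.9
eef_pos: [534.1, -21.2, 285.4]
tcp_rot: [3.141, -0.0, 0.713]
ft_force: [0.9, -0.2, 0.3]
opening: 1.001
grip_force: 0.0
```

```bash
python3 - <<'E'
from h import *
s=state(); R=cv2.Rodrigues  # tool down
y=s["tcp_rot"][2]; d=np.array([532,-246,150])-s["eef_pos"]; X=np.array([np.cos(y),np.sin(y),0]); Y=np.array([np.sin(y),-np.cos(y),0])
print(s["t"],y,d@X,d@Y,-d[2])
E
```

```text
5.9 0.7127426432574477 -148.58441147277074 168.73148796055054 135.41419471878066
```

Emit:
jog_arm --motion '[[[0, 0, 0], 0], [[0, 0, 0], 0]]'

```text
t: 6.1
eef_pos: [534.4, -20.2, 285.8]
tcp_rot: [-3.141, 0.0, 0.703]
ft_force: [0.6, 1.0, 0.1]
opening: 1.001
grip_force: 0.0
```

```bash
cat >> h.py <<'E'
def go(x,y,z,yaw=None):
    s=state(); w=s["tcp_rot"][2]; d=np.array([x,y,z])-s["eef_pos"]
    print(round(s["t"],1),np.round(s["eef_pos"],1),"yaw",round(w,3),"shift",np.round([d@[np.cos(w),np.sin(w),0],d@[np.sin(w),-np.cos(w),0],-d[2]],1),"turn",None if yaw is None else round(w-yaw,3))
E
python3 -c "
from h import *
go(532,-246,150,.775)"
```

```text
6.1 [534.4 -20.2 285.8] yaw 0.703 shift [-147.8  170.7  135.8] turn -0.072
```

Emit:
jog_arm --motion '[[[-30, 34, 0], -0.03], [[-60, 68, 20], -0.072], [[-90, 102, 40], -0.072], [[-120, 136, 60], -0.072], [[-148, 171, 80], -0.072]]'

```text
t: 6.6
eef_pos: [533.6, -246.2, 206.1]
tcp_rot: [3.14, -0.001, 0.778]
ft_force: [0.6, -0.1, -0.5]
opening: 1.0
grip_force: 0.0
```

Emit:
jog_arm --motion '[[[0, 0, 0], 0], [[0, 0, 30], 0], [[0, 0, 55], 0], [[0, 0, 55], 0]]'

```text
t: 7.0
eef_pos: [532.7, -243.8, 149.1]
tcp_rot: [-3.138, 0.001, 0.779]
ft_force: [0.2, 0.8, -0.3]
opening: 1.0
grip_force: 0.0
```

```bash
python3 -c "
from h import *
go(532,-246,72,.775)
t=read_camera('top'); s=read_camera('side')
def crop(c,P,w,h,k):
    u,v=proj(c,P).astype(int); return cv2.resize(c['img'][v-h//2:v+h//2,u-w//2:u+w//2],(w*k,h*k),interpolation=cv2.INTER_CUBIC)
cv2.imwrite('pics/m2.png',np.hstack([crop(t,(530,-240,80),66,90,6),crop(s,(530,-240,80),66,90,6)]))"
```

```text
7.0 [ 532.7 -243.8  149.1] yaw 0.779 shift [-2.1  1.1 77.1] turn 0.004
```

View pics/m2.png

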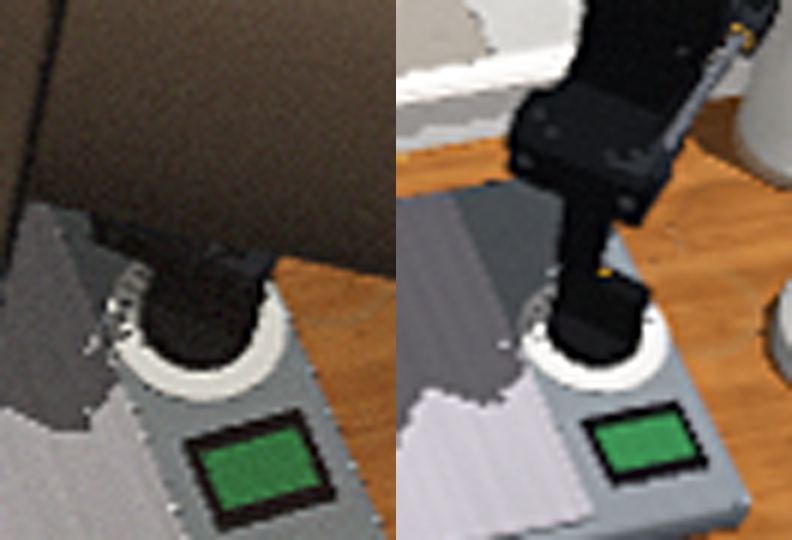

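The gripper is lined up over the knob's bar, so I'll descend, grip and turn.

Emit:
jog_arm --motion '[[[-2, 1, 30], 0], [[-2, 1, 55], 0], [[-2, 1, 77], 0], [[-2, 1, 77], 0]]'

```text
t: 7.5
eef_pos: [532.2, -247.1, 73.4]
tcp_rot: [-3.14, 0.0, 0.779]
ft_force: [0.5, -0.1, 0.5]
opening: 0.998
grip_force: 0.0
```

Emit:
jog_arm --motion '[[[0, 0, 0], 0], [[0, 0, 0], 0], [[0, 0, 0], 0], [[0, 0, 0], 0], [[0, 0, 0], 0]]' --grip 1

```text
t: 8.0
eef_pos: [532.3, -248.0, 74.4]
tcp_rot: [3.141, -0.0, 0.779]
ft_force: [-0.3, -0.1, 0.5]
opening: 0.633
grip_force: 0.0
```

Emit:
jog_arm --motion '[[[0, 0, 0], 0], [[0, 0, 0], 0], [[0, 0, 0], 0]]'

```text
t: 8.3
eef_pos: [532.1, -247.9, 73.9]
tcp_rot: [3.142, 0.0, 0.779]
ft_force: [0.2, -0.4, -0.3]
opening: 0.385
grip_force: 0.0
```

Emit:
jog_arm --motion '[[[0, 0, 0], 0], [[0, 0, 0], 0], [[0, 0, 0], 0], [[0, 0, 0], 0], [[0, 0, 0], 0]]'

```text
t: 8.8
eef_pos: [531.1, -247.1, 73.8]
tcp_rot: [-3.139, 0.001, 0.779]
ft_force: [-5.2, 4.2, 3.8]
opening: 0.146
grip_force: 30.0
```

Emit:
jog_arm --motion '[[[0, 0, 0], 0.1], [[0, 0, 0], 0.2], [[0, 0, 0], 0.3], [[0, 0, 0], 0.4], [[0, 0, 0], 0.5]]'

```text
t: 9.3
eef_pos: [530.5, -246.0, 73.8]
tcp_rot: [-3.137, 0.003, 0.275]
ft_force: [-6.7, 11.8, 8.8]
opening: 0.143
grip_force: 30.0
```

Emit:
jog_arm --motion '[[[0, 0, 0], 0.09], [[0, 0, 0], 0.18], [[0, 0, 0], 0.279], [[0, 0, 0], 0.279], [[0, 0, 0], 0.279]]'

```text
t: 9.8
eef_pos: [530.3, -245.3, 73.8]
tcp_rot: [-3.137, 0.005, -0.001]
ft_force: [-6.7, 14.2, 9.9]
opening: 0.141
grip_force: 30.0
```

Emit:
jog_arm --motion '[[[0, 0, 0], 0], [[0, 0, 0], 0], [[0, 0, 0], 0], [[0, 0, 0], 0], [[0, 0, 0], 0]]' --grip 0.1

```text
t: 10.3
eef_pos: [532.2, -248.1, 73.9]
tcp_rot: [3.141, -0.0, -0.001]
ft_force: [-0.0, -0.6, 0.5]
opening: 0.512
grip_force: 0.0
```

Emit:
jog_arm --motion '[[[0, 0, -30], 0], [[0, 0, -70], 0], [[0, 0, -110], 0], [[0, 0, -125], 0], [[0, 0, -125], 0]]'

```text
t: 10.8
eef_pos: [532.8, -248.4, 201.3]
tcp_rot: [3.139, -0.004, -0.0]
ft_force: [-0.5, -0.1, -1.0]
opening: 0.884
grip_force: 0.0
```

Emit:
jog_arm --motion '[[[-5, -45, 0], 0], [[-10, -90, 0], 0], [[-15, -135, 0], 0], [[-20, -180, 0], 0], [[-25, -225, 0], 0]]'

```text
t: 11.3
eef_pos: [506.3, -21.3, 197.5]
tcp_rot: [-3.141, 0.002, -0.001]
ft_force: [0.9, 0.1, 0.7]
opening: 0.9
grip_force: 0.0
```

Emit:
jog_arm --motion '[[[-5, -45, 0], 0], [[-10, -90, 0], 0], [[-19, -120, 0], 0], [[-19, -150, 0], 0], [[-19, -150, 0], 0]]'

```text
t: 11.8
eef_pos: [487.5, 129.7, 197.6]
tcp_rot: [-3.142, 0.002, 0.003]
ft_force: [0.8, -0.1, 0.2]
opening: 0.899
grip_force: 0.0
```

```bash
python3 -c "
from h import *
go(486,132,83,0)
t=read_camera('top'); s=read_camera('side')
def tri(a,b):
    o,d=ray(t,a); p,e=ray(s,b); d/=np.linalg.norm(d); e/=np.linalg.norm(e)
    k=np.linalg.lstsq(np.c_[d,-e],p-o,rcond=None)[0]; return ((o+d*k[0]+p+e*k[1])/2).round(), np.linalg.norm(o+d*k[0]-p-e*k[1]).round(1)
print(tri((160.2,241.3),(183.2,233.1)),tri((320.4,199.9),(313.4,209.4)))
for n,c in(('t',t),('s',s)):
    hsv=cv2.cvtColor(c['img'],cv2.COLOR_BGR2HSV); m=cv2.inRange(hsv,(18,120,120),(35,255,255)); v,u=np.nonzero(m)
    q=proj(c,(530,-240,60)); k=np.hypot(u-q[0],v-q[1])<25; P=np.array([onz(c,(a,b),77)[:2] for a,b in zip(u[k],v[k])]); print(len(P))
    if len(P)>3: e,w=np.linalg.eigh(np.cov(P.T)); print(P.mean(0),np.arctan2(w[1,1],w[0,1]))
def crop(c,P,w,h,k):
    u,v=proj(c,P).astype(int); return cv2.resize(c['img'][v-h//2:v+h//2,u-w//2:u+w//2],(w*k,h*k),interpolation=cv2.INTER_CUBIC)
cv2.imwrite('pics/m3.png',np.vstack([np.hstack([crop(c,(530,-246,50),60,40,6) for c in(t,s)]),cv2.resize(s['img'][180:330,190:460],(720,400))]))"
```

```text
11.8 [487.5 129.7 197.6] yaw 0.003 shift [ -1.5  -2.3 114.6] turn 0.003
(array([747., 396.,  28.]), np.float64(3.6)) (array([743., -42.,  42.]), np.float64(2.2))
17
[ 546.85661196 -245.25856272] 3.1335886339189485
12
[ 545.6814772  -245.51442742] -3.13554674072327
```

View pics/m3.png

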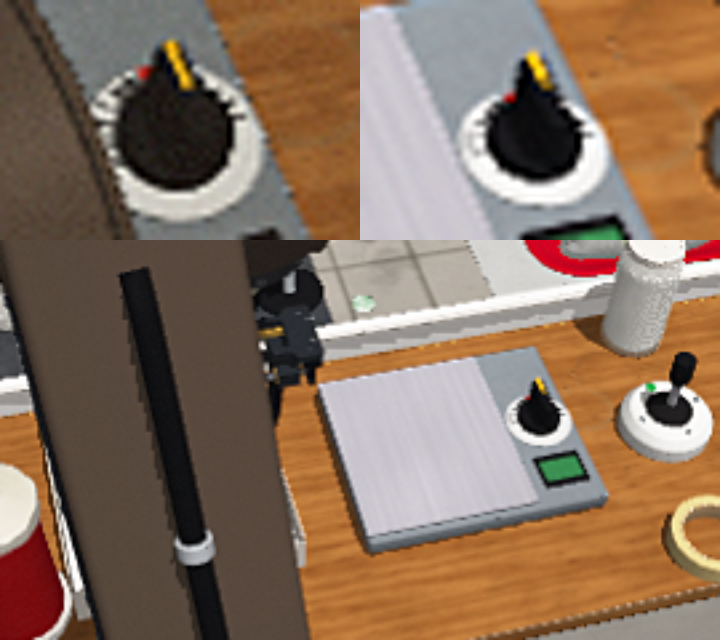

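```bash
python3 -c "
from h import *
t=read_camera('top'); s=read_camera('side')
f=lambda u,v:(190+u/2.667,180+(v-240)/2.667)
for a,b,z in(((320,388),(370,543),34),((478,358),(537,505),34),((318,386),(478,358),34),((537,350),(607,494),28)):
    p=onz(s,f(*a),z);q=onz(s,f(*b),z); print(p.round(),q.round(),np.arctan2(*(p-q)[1::-1]).round(3))
for c in(t,s):
    hsv=cv2.cvtColor(c['img'],cv2.COLOR_BGR2HSV); m=cv2.inRange(hsv,(0,130,90),(8,255,255))|cv2.inRange(hsv,(172,130,90),(180,255,255)); v,u=np.nonzero(m)
    q=proj(c,(530,-240,60)); k=np.hypot(u-q[0],v-q[1])<18; P=np.array([onz(c,(a,b),38)[:2] for a,b in zip(u[k],v[k])]); print(P.round())
"
```

```text
[637.  -3.  34.] [405.  -3.  34.] 0.0
[ 641. -206.   34.] [ 411. -198.   34.] -0.034
[641.  -2.  34.] [ 641. -206.   34.] 1.571
[ 642. -285.   28.] [ 410. -283.   28.] -0.008
[[ 568. -241.]
 [ 568. -244.]
 [ 566. -240.]
 [ 565. -243.]]
[[ 562. -239.]
 [ 561. -242.]]
```

Emit:
jog_arm --motion '[[[-1, -2, 40], 0.003], [[-1, -2, 80], 0.003], [[-1, -2, 105], 0.003], [[-1, -2, 115], 0.003], [[-1, -2, 115], 0.003]]'

```text
t: 12.5
eef_pos: [487.1, 128.3, 83.0]
tcp_rot: [3.141, 0.002, -0.005]
ft_force: [-0.3, 0.7, -0.6]
opening: 0.898
grip_force: 0.0
```

Emit:
jog_arm --motion '[[[0, 0, 0], 0], [[0, 0, 0], 0], [[0, 0, 0], 0], [[0, 0, 0], 0], [[0, 0, 0], 0]]' --grip 1

```text
t: 13.0
eef_pos: [488.0, 129.4, 85.0]
tcp_rot: [-3.141, -0.003, -0.003]
ft_force: [1.2, 2.9, 8.1]
opening: 0.675
grip_force: 30.0
```

Emit:
jog_arm --motion '[[[0, 0, -10], 0], [[0, 0, -30], 0], [[0, 0, -60], 0], [[0, 0, -85], 0], [[0, 0, -85], 0]]'

```text
t: 13.5
eef_pos: [488.1, 129.2, 172.0]
tcp_rot: [-3.141, -0.005, -0.003]
ft_force: [-0.1, 0.5, -2.3]
opening: 0.679
grip_force: 29.9
```

Emit:
jog_arm --motion '[[[-2, 20, 0], 0], [[-5, 55, 0], 0], [[-8, 95, 0], 0], [[-11, 135, 0], 0], [[-14, 175, 0], 0]]'

```text
t: 14.0
eef_pos: [471.8, -47.2, 168.1]
tcp_rot: [-3.141, 0.001, -0.003]
ft_force: [0.2, 0.1, -2.9]
opening: 0.676
grip_force: 29.9
```

Emit:
jog_arm --motion '[[[-2, 40, 0], 0], [[-3, 75, 0], 0], [[-4, 100, 0], 0], [[-4, 110, 0], 0], [[-4, 110, 0], 0]]'

```text
t: 14.5
eef_pos: [467.9, -156.5, 168.2]
tcp_rot: [-3.141, 0.001, -0.005]
ft_force: [0.3, 0.5, -3.5]
opening: 0.677
grip_force: 29.9
```

```bash
python3 -c "
from h import *
go(470,-155,117,0)"
```

```text
14.5 [ 467.9 -156.5  168.2] yaw -0.005 shift [ 2.1 -1.5 51.2] turn -0.005
```

Emit:
jog_arm --motion '[[[2, -2, 20], 0], [[2, -2, 35], 0], [[2, -2, 43], 0], [[2, -2, 48], 0], [[2, -2, 51], 0]]'

```text
t: 15.0
eef_pos: [470.4, -153.3, 117.7]
tcp_rot: [-3.142, 0.0, -0.003]
ft_force: [-0.2, -0.9, -2.1]
opening: 0.681
grip_force: 29.9
```

Emit:
jog_arm --motion '[[[0, 0, 0], 0], [[0, 0, 0], 0]]'

```text
t: 15.2
eef_pos: [470.5, -153.8, 118.3]
tcp_rot: [3.141, -0.001, -0.003]
ft_force: [-0.2, 0.2, -3.0]
opening: 0.679
grip_force: 29.9
```

Emit:
jog_arm --motion '[[[0, 0, 1], 0], [[0, 0, 1.5], 0], [[0, 0, 2], 0], [[0, 0, 2], 0]]'

```text
t: 15.6
eef_pos: [470.8, -153.9, 117.1]
tcp_rot: [3.141, -0.002, -0.003]
ft_force: [-1.6, 3.4, 11.1]
opening: 0.68
grip_force: 30.0
```

Emit:
jog_arm --motion '[[[0, 0, 0], 0], [[0, 0, 0], 0], [[0, 0, 0], 0], [[0, 0, 0], 0]]' --grip 0.1

```text
t: 16.0
eef_pos: [470.4, -153.9, 115.9]
tcp_rot: [3.141, -0.0, -0.003]
ft_force: [0.1, -0.3, -0.2]
opening: 0.892
grip_force: 0.0
```

Emit:
jog_arm --motion '[[[0, 0, -20], 0], [[0, 0, -50], 0], [[0, 0, -80], 0], [[2, -40, -85], 0], [[3, -85, -85], 0]]'

```text
t: 16.5
eef_pos: [474.1, -68.9, 202.0]
tcp_rot: [3.141, -0.003, -0.006]
ft_force: [1.3, -0.2, -1.4]
opening: 0.902
grip_force: 0.0
```

Emit:
jog_arm --motion '[[[3, -45, 0], 0], [[5, -90, 0], 0], [[8, -135, 0], 0], [[10, -180, 0], 0], [[12, -220, 0], 0]]'

```text
t: 17.0
eef_pos: [486.1, 153.2, 200.9]
tcp_rot: [3.142, -0.0, -0.003]
ft_force: [0.4, -0.7, -0.8]
opening: 0.899
grip_force: 0.0
```

Emit:
jog_arm --motion '[[[1, -40, 0], 0], [[1, -70, 0], 0], [[1, -87, 0], 0], [[1, -87, 0], 0]]'

```text
t: 17.4
eef_pos: [487.4, 239.9, 200.6]
tcp_rot: [-3.142, 0.0, -0.001]
ft_force: [-0.2, -0.5, 0.3]
opening: 0.902
grip_force: 0.0
```

```bash
python3 -c "
from h import *
go(487,239,84,0)"
```

```text
17.4 [487.4 239.9 200.6] yaw -0.001 shift [ -0.4   0.9 116.6] turn -0.001
```

Emit:
jog_arm --motion '[[[0, 1, 40], 0], [[0, 1, 80], 0], [[0, 1, 106], 0], [[0, 1, 117], 0], [[0, 1, 117], 0]]'

```text
t: 17.9
eef_pos: [487.4, 236.3, 83.0]
tcp_rot: [3.141, 0.002, -0.004]
ft_force: [0.1, -0.0, 0.1]
opening: 0.896
grip_force: 0.0
```

Emit:
jog_arm --motion '[[[0, 0, 0], 0], [[0, 0, 0], 0], [[0, 0, 0], 0], [[0, 0, 0], 0], [[0, 0, 0], 0]]' --grip 1

```text
t: 18.4
eef_pos: [488.3, 237.5, 85.0]
tcp_rot: [-3.141, -0.002, -0.003]
ft_force: [-0.3, 1.1, 6.8]
opening: 0.677
grip_force: 30.0
```

Emit:
jog_arm --motion '[[[0, 0, -10], 0], [[0, 0, -30], 0], [[0, 0, -60], 0], [[0, 0, -85], 0], [[0, 0, -85], 0]]'

```text
t: 18.9
eef_pos: [488.5, 237.4, 172.0]
tcp_rot: [-3.14, -0.005, -0.003]
ft_force: [0.8, 0.0, -3.3]
opening: 0.671
grip_force: 29.9
```

Emit:
jog_arm --motion '[[[-2, 20, 0], 0], [[-4, 55, 0], 0], [[-7, 95, 0], 0], [[-10, 135, 0], 0], [[-12, 175, 0], 0]]'

```text
t: 19.4
eef_pos: [474.0, 60.8, 168.0]
tcp_rot: [3.141, 0.002, -0.003]
ft_force: [0.3, -0.7, -2.3]
opening: 0.668
grip_force: 29.9
```

Emit:
jog_arm --motion '[[[-2, 40, 0], 0], [[-3, 80, 0], 0], [[-5, 107, 0], 0], [[-5, 117, 0], 0], [[-5, 117, 0], 0]]'

```text
t: 19.9
eef_pos: [469.3, -55.5, 168.3]
tcp_rot: [-3.141, 0.001, -0.005]
ft_force: [-0.1, 0.3, -2.9]
opening: 0.669
grip_force: 29.9
```

```bash
python3 -c "
from h import *
go(470,-52,117,0)"
```

```text
19.9 [469.3 -55.5 168.3] yaw -0.005 shift [ 0.7 -3.5 51.3] turn -0.005
```

Emit:
jog_arm --motion '[[[1, -3, 20], 0], [[1, -3, 38], 0], [[1, -3, 47], 0], [[1, -3, 50], 0], [[1, -3, 51], 0]]'

```text
t: 20.4
eef_pos: [470.7, -51.3, 117.8]
tcp_rot: [-3.142, 0.0, -0.003]
ft_force: [0.5, 0.4, -3.4]
opening: 0.671
grip_force: 29.9
```

Emit:
jog_arm --motion '[[[0, 0, 1], 0], [[0, 0, 2], 0], [[0, 0, 2], 0]]'

```text
t: 20.7
eef_pos: [471.2, -51.6, 117.1]
tcp_rot: [3.141, -0.002, -0.004]
ft_force: [-0.9, 3.7, 7.9]
opening: 0.669
grip_force: 30.0
```

Emit:
jog_arm --motion '[[[0, 0, 0], 0], [[0, 0, 0], 0], [[0, 0, 0], 0], [[0, 0, 0], 0]]' --grip 0.1

```text
t: 21.1
eef_pos: [470.8, -51.9, 116.0]
tcp_rot: [3.141, -0.0, -0.003]
ft_force: [-0.0, -0.8, 0.4]
opening: 0.894
grip_force: 0.0
```

Emit:
jog_arm --motion '[[[0, 0, -20], 0], [[0, 0, -50], 0], [[0, 0, -80], 0], [[20, -35, -80], 0], [[50, -65, -80], 0]]'

```text
t: 21.6
eef_pos: [521.0, 13.5, 197.2]
tcp_rot: [3.141, -0.002, -0.006]
ft_force: [0.0, -1.1, -0.7]
opening: 0.899
grip_force: 0.0
```

Emit:
jog_arm --motion '[[[30, -35, 0], 0], [[60, -70, 0], 0], [[85, -100, 0], 0], [[95, -120, 0], 0], [[95, -120, 0], 0]]'

```text
t: 22.1
eef_pos: [617.0, 134.9, 195.2]
tcp_rot: [-3.141, 0.0, -0.001]
ft_force: [-0.4, 0.2, -0.2]
opening: 0.9
grip_force: 0.0
```

```bash
python3 -c "
from h import *
go(616,133,50,0)"
```

```text
22.1 [617.  134.9 195.2] yaw -0.001 shift [ -1.    1.9 145.2] turn -0.001
```

Emit:
jog_arm --motion '[[[-1, 2, 40], 0], [[-1, 2, 80], 0], [[-1, 2, 115], 0], [[-1, 2, 135], 0], [[-1, 2, 145], 0]]'

```text
t: 22.6
eef_pos: [614.2, 129.8, 48.9]
tcp_rot: [3.141, 0.003, -0.004]
ft_force: [0.4, -0.7, 0.8]
opening: 0.899
grip_force: 0.0
```

Emit:
jog_arm --motion '[[[0, 0, 0], 0], [[0, 0, 0], 0], [[0, 0, 0], 0], [[0, 0, 0], 0], [[0, 0, 0], 0]]' --grip 1

```text
t: 23.1
eef_pos: [615.9, 130.8, 52.1]
tcp_rot: [-3.141, -0.002, -0.003]
ft_force: [1.0, 1.1, 7.3]
opening: 0.708
grip_force: 30.0
```

Emit:
jog_arm --motion '[[[0, 0, -10], 0], [[0, 0, -30], 0], [[0, 0, -60], 0], [[0, 0, -85], 0], [[0, 0, -85], 0]]'

```text
t: 23.6
eef_pos: [616.5, 130.8, 139.7]
tcp_rot: [-3.141, -0.006, -0.003]
ft_force: [-0.2, -0.5, -1.2]
opening: 0.706
grip_force: 30.0
```

Emit:
jog_arm --motion '[[[-2, 20, 0], 0], [[-5, 55, 0], 0], [[-8, 95, 0], 0], [[-11, 135, 0], 0], [[-14, 175, 0], 0]]'

```text
t: 24.1
eef_pos: [599.9, -45.7, 135.2]
tcp_rot: [-3.142, 0.001, -0.003]
ft_force: [-0.4, 0.5, -1.2]
opening: 0.708
grip_force: 30.0
```

Emit:
jog_arm --motion '[[[-3, 40, 0], 0], [[-6, 78, 0], 0], [[-9, 105, 0], 0], [[-9, 112, 0], 0], [[-9, 112, 0], 0]]'

```text
t: 24.6
eef_pos: [590.9, -156.9, 135.3]
tcp_rot: [-3.141, 0.001, -0.005]
ft_force: [-0.3, 0.2, -1.9]
opening: 0.707
grip_force: 30.0
```

```bash
python3 -c "
from h import *
go(593,-154,83,0)"
```

```text
24.6 [ 590.9 -156.9  135.3] yaw -0.005 shift [ 2.  -2.9 52.3] turn -0.005
```

Emit:
jog_arm --motion '[[[2, -3, 20], 0], [[2, -3, 38], 0], [[2, -3, 47], 0], [[2, -3, 51], 0], [[2, -3, 53], 0]]'

```text
t: 25.1
eef_pos: [594.0, -151.9, 84.2]
tcp_rot: [-3.141, -0.001, -0.003]
ft_force: [-3.2, 9.1, 24.4]
opening: 0.709
grip_force: 30.0
```

Emit:
jog_arm --motion '[[[0, 0, 0.5], 0], [[0, 0, 0.5], 0]]'

```text
t: 25.3
eef_pos: [594.0, -151.9, 84.3]
tcp_rot: [-3.141, -0.002, -0.003]
ft_force: [-2.1, 7.2, 11.8]
opening: 0.707
grip_force: 30.0
```

Emit:
jog_arm --motion '[[[0, 0, 0], 0], [[0, 0, 0], 0], [[0, 0, 0], 0], [[0, 0, 0], 0]]' --grip 0.1

```text
t: 25.7
eef_pos: [593.4, -153.3, 82.5]
tcp_rot: [3.141, -0.0, -0.003]
ft_force: [-0.5, 0.6, 0.1]
opening: 0.893
grip_force: 0.0
```

Emit:
jog_arm --motion '[[[0, 0, -20], 0], [[0, 0, -50], 0], [[0, 0, -80], 0], [[3, -40, -85], 0], [[6, -85, -85], 0]]'

```text
t: 26.2
eef_pos: [600.1, -68.6, 168.8]
tcp_rot: [3.141, -0.003, -0.006]
ft_force: [0.1, 0.1, -0.4]
opening: 0.899
grip_force: 0.0
```

Emit:
jog_arm --motion '[[[3, -45, 0], 0], [[6, -90, 0], 0], [[9, -135, 0], 0], [[12, -180, 0], 0], [[15, -220, 0], 0]]'

```text
t: 26.7
eef_pos: [615.2, 153.8, 167.4]
tcp_rot: [3.142, -0.0, -0.003]
ft_force: [0.6, -0.3, -0.4]
opening: 0.899
grip_force: 0.0
```

Emit:
jog_arm --motion '[[[2, -40, 0], 0], [[4, -70, 0], 0], [[4, -86, 0], 0], [[4, -86, 0], 0]]'

```text
t: 27.1
eef_pos: [619.4, 239.1, 167.1]
tcp_rot: [3.141, 0.0, -0.001]
ft_force: [0.5, -1.0, -0.7]
opening: 0.9
grip_force: 0.0
```

```bash
python3 -c "
from h import *
go(619,238,51,0)"
```

```text
27.1 [619.4 239.1 167.1] yaw -0.001 shift [ -0.4   1.1 116.1] turn -0.001
```

Emit:
jog_arm --motion '[[[0, 1, 40], 0], [[0, 1, 80], 0], [[0, 1, 106], 0], [[0, 1, 116], 0], [[0, 1, 116], 0]]'

```text
t: 27.6
eef_pos: [619.5, 235.4, 50.5]
tcp_rot: [3.141, 0.002, -0.005]
ft_force: [0.5, -0.4, 0.9]
opening: 0.901
grip_force: 0.0
```

Emit:
jog_arm --motion '[[[0, 0, 0], 0], [[0, 0, 0], 0], [[0, 0, 0], 0], [[0, 0, 0], 0], [[0, 0, 0], 0]]' --grip 1

```text
t: 28.1
eef_pos: [620.4, 236.9, 52.8]
tcp_rot: [-3.141, -0.003, -0.003]
ft_force: [0.5, 0.7, 6.9]
opening: 0.707
grip_force: 30.0
```

Emit:
jog_arm --motion '[[[0, 0, -10], 0], [[0, 0, -30], 0], [[0, 0, -60], 0], [[0, 0, -85], 0], [[0, 0, -85], 0]]'

```text
t: 28.6
eef_pos: [620.9, 237.1, 140.4]
tcp_rot: [-3.14, -0.006, -0.003]
ft_force: [0.4, 0.4, -0.6]
opening: 0.709
grip_force: 30.0
```

Emit:
jog_arm --motion '[[[-3, 20, 0], 0], [[-6, 55, 0], 0], [[-10, 95, 0], 0], [[-13, 135, 0], 0], [[-16, 175, 0], 0]]'

```text
t: 29.1
eef_pos: [601.7, 59.5, 135.2]
tcp_rot: [3.141, 0.002, -0.003]
ft_force: [-0.3, 1.2, -0.9]
opening: 0.708
grip_force: 30.0
```

Emit:
jog_arm --motion '[[[-3, 40, 0], 0], [[-6, 80, 0], 0], [[-9, 107, 0], 0], [[-9, 114, 0], 0], [[-9, 114, 0], 0]]'

```text
t: 29.6
eef_pos: [592.9, -53.4, 135.6]
tcp_rot: [-3.141, 0.002, -0.005]
ft_force: [-0.9, 0.4, -1.4]
opening: 0.711
grip_force: 30.0
```

```bash
python3 -c "
from h import *
go(593,-52,83,0)"
```

```text
29.6 [592.9 -53.4 135.6] yaw -0.005 shift [ 0.1 -1.4 52.6] turn -0.005
```

Lower, release, lift, move back towards the left and look.

Emit:
jog_arm --motion '[[[0, -1, 20], 0], [[0, -1, 38], 0], [[0, -1, 47], 0], [[0, -1, 51], 0], [[0, -1, 52.5], 0]]'

```text
t: 30.1
eef_pos: [594.3, -50.2, 84.9]
tcp_rot: [-3.141, -0.001, -0.003]
ft_force: [-2.5, 6.1, 17.5]
opening: 0.713
grip_force: 30.0
```

Emit:
jog_arm --motion '[[[0, 0, 0.5], 0], [[0, 0, 0.5], 0]]'

```text
t: 30.3
eef_pos: [594.3, -50.2, 85.0]
tcp_rot: [-3.141, -0.002, -0.003]
ft_force: [-1.8, 4.9, 9.9]
opening: 0.711
grip_force: 30.0
```

Emit:
jog_arm --motion '[[[0, 0, 0], 0], [[0, 0, 0], 0], [[0, 0, 0], 0], [[0, 0, 0], 0]]' --grip 0.1

```text
t: 30.7
eef_pos: [593.7, -51.2, 83.4]
tcp_rot: [3.141, -0.0, -0.003]
ft_force: [-0.0, -0.2, -0.5]
opening: 0.894
grip_force: 0.0
```

Emit:
jog_arm --motion '[[[0, 0, -20], 0], [[0, 0, -50], 0], [[0, 0, -90], 0], [[-5, -20, -130], 0], [[-10, -50, -160], 0]]'

```text
t: 31.2
eef_pos: [584.0, -1.7, 245.7]
tcp_rot: [3.141, -0.002, -0.005]
ft_force: [-0.0, 0.5, 0.2]
opening: 0.899
grip_force: 0.0
```

Emit:
jog_arm --motion '[[[-10, -45, 0], 0], [[-20, -90, 0], 0], [[-30, -135, 0], 0], [[-40, -180, 0], 0], [[-40, -200, 0], 0]]'

```text
t: 31.7
eef_pos: [543.1, 202.0, 243.5]
tcp_rot: [-3.141, 0.0, -0.001]
ft_force: [0.5, -1.1, 0.4]
opening: 0.898
grip_force: 0.0
```

```bash
cat >> h.py <<'E'
def crop(c,P,w,h,k):
    u,v=proj(c,P).astype(int); u-=w//2; v-=h//2; return cv2.resize(c['img'][v:v+h,u:u+w],(w*k,h*k),interpolation=cv2.INTER_CUBIC),(u,v)
E
python3 -c "
from h import *
go(0,0,0)
s=read_camera('side'); t=read_camera('top')
for n,p in (('can_orange',CAN),('can_green',CAN),('cup_red',CUP),('cup_blue',CUP)): print(n,locate(n,p,34,[t,s]))
a,o=crop(s,(508,-404,50),70,60,6); b,p=crop(t,(508,-404,50),60,60,6); print(o,p)
cv2.imwrite('pics/m4.png',np.hstack([a,b])); cv2.imwrite('pics/m5.png',cv2.resize(s['img'][170:320,200:470],(800,444)))"
```

```text
31.7 [543.1 202.  243.5] yaw -0.001 shift [-542.9  202.6  243.5] turn None
can_orange [([468.0, -154.0], np.float64(0.79), 0.78), None]
can_green [None, ([472.0, -52.0], np.float64(0.91), 0.75)]
cup_red [([597.0, -153.0], np.float64(0.74), 0.61), ([592.0, -150.0], np.float64(0.89), 0.83)]
cup_blue [None, ([593.0, -52.0], np.float64(0.82), 0.96)]
(np.int64(407), np.int64(209)) (np.int64(447), np.int64(207))
```

View pics/m4.png

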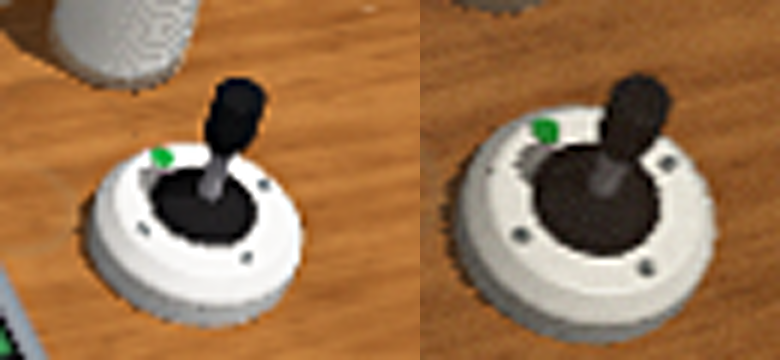

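View pics/m5.png

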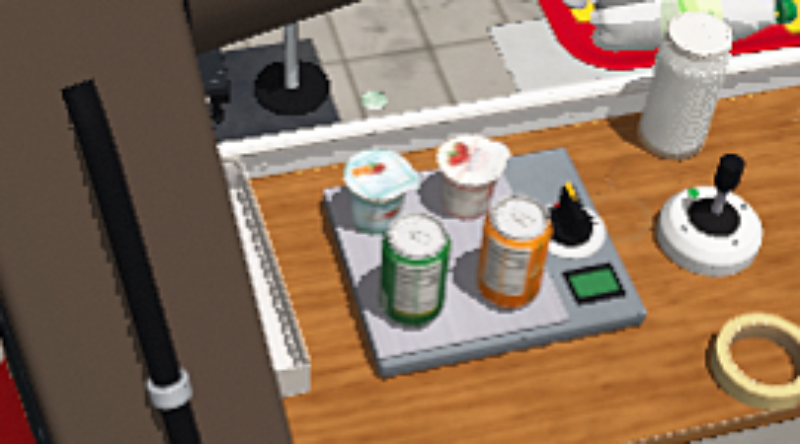

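The picture shows all four items upright on the platform. The remote's green dot is at about (434,235) in the side view and (468,229) in the top view.

```bash
python3 -c "
from h import *
s=read_camera('side'); t=read_camera('top')
for c,o,q in((s,(407,209),[(163,157),(263,185),(247,258),(143,230)]),(t,(447,207),[(125,130),(248,162),(226,267),(101,234)])):
    g,a,b,d=[onz(c,(o[0]+u/6,o[1]+v/6),34)[:2] for u,v in q]
    print(g.round(),a.round(),b.round(),d.round(),'ctr',((g+a+b+d)/4).round(1),'yaw',np.arctan2(*(g-b)[::-1]).round(3),(np.arctan2(*(a-d)[::-1])+np.pi/2).round(3))
a=onz(s,(407+240/6,209+90/6),123);b=onz(t,(447+(645-420)/6,207+90/6),123);print('top',a.round(),b.round())"
```

```text
[ 546. -397.] [ 514. -442.] [ 469. -411.] [ 500. -365.] ctr [ 507.  -403.6] yaw 0.178 0.186
[ 548. -397.] [ 517. -442.] [ 472. -412.] [ 502. -366.] ctr [ 509.9 -404.1] yaw 0.195 0.193
top [ 509. -403.  123.] [ 513. -406.  123.]
```

Emit:
jog_arm --motion '[[[-3, 45, 0], 0], [[-6, 90, 0], 0], [[-9, 135, 0], 0], [[-12, 180, 0], 0], [[-15, 225, 0], 0]]' --grip 0.3

```text
t: 32.8
eef_pos: [528.4, -27.9, 243.6]
tcp_rot: [3.141, -0.0, -0.003]
ft_force: [0.6, 0.4, -0.6]
opening: 0.701
grip_force: 0.0
```

Emit:
jog_arm --motion '[[[-3, 45, 0], 0], [[-6, 90, 0], 0], [[-9, 135, 0], 0], [[-12, 180, 0], 0], [[-15, 225, 0], 0]]'

```text
t: 33.3
eef_pos: [512.4, -253.1, 243.5]
tcp_rot: [3.141, -0.0, -0.004]
ft_force: [0.9, 0.1, -0.7]
opening: 0.702
grip_force: 0.0
```

Emit:
jog_arm --motion '[[[-2, 45, 0], -0.05], [[-3, 90, 0], -0.1], [[-5, 130, 0], -0.15], [[-5, 156, 0], -0.187], [[-5, 156, 0], -0.187]]'

```text
t: 33.8
eef_pos: [506.6, -410.1, 242.8]
tcp_rot: [3.141, 0.0, 0.181]
ft_force: [-0.5, 0.7, -0.3]
opening: 0.701
grip_force: 0.0
```

```bash
python3 -c "
from h import *
go(508.5,-404,115,.187)"
```

```text
33.8 [ 506.6 -410.1  242.8] yaw 0.181 shift [  2.9  -5.7 127.8] turn -0.006
```

Emit:
jog_arm --motion '[[[1, -2, 20], 0], [[2, -4, 50], 0], [[3, -6, 75], 0], [[3, -6, 75], 0]]'

```text
t: 34.2
eef_pos: [508.4, -398.6, 165.5]
tcp_rot: [-3.137, 0.003, 0.184]
ft_force: [-0.5, -0.4, 1.1]
opening: 0.702
grip_force: 0.0
```

```bash
python3 -c "
from h import *
go(508.5,-404,115,.187)
s=read_camera('side'); t=read_camera('top')
a,o=crop(s,(508,-404,80),66,80,6); b,p=crop(t,(508,-404,80),66,80,6); print(o,p)
cv2.imwrite('pics/m6.png',np.hstack([a,b]))"
```

```text
34.2 [ 508.4 -398.6  165.5] yaw 0.184 shift [-0.9  5.3 50.5] turn -0.003
(np.int64(411), np.int64(193)) (np.int64(447), np.int64(192))
```

View pics/m6.png

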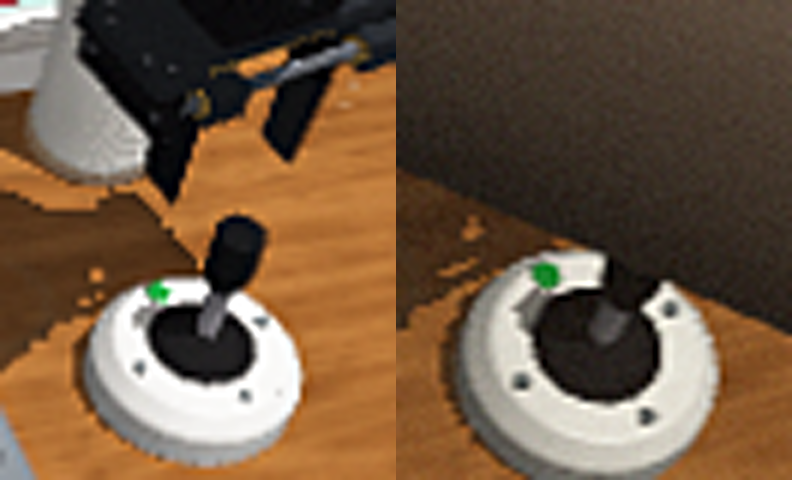

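The remote hasn't moved: the green dot is at (437,241) in the side view, and the stick's top is between and below the fingers.

Emit:
jog_arm --motion '[[[0, 0, 0], 0], [[0, 0, 0], 0]]'

```text
t: 34.5
eef_pos: [509.7, -400.8, 169.9]
tcp_rot: [3.14, -0.001, 0.184]
ft_force: [0.3, -0.5, 0.3]
opening: 0.701
grip_force: 0.0
```

```bash
python3 -c "
from h import *
go(508.5,-404,115,.187)"
```

```text
34.5 [ 509.7 -400.8  169.9] yaw 0.184 shift [-1.8  2.9 54.9] turn -0.003
```

Emit:
jog_arm --motion '[[[-1, 3, 25], 0], [[-1, 3, 45], 0], [[-1, 3, 55], 0], [[-1, 3, 55], 0]]'

```text
t: 34.9
eef_pos: [508.7, -403.5, 112.8]
tcp_rot: [-3.141, 0.001, 0.183]
ft_force: [0.6, -0.5, 0.2]
opening: 0.7
grip_force: 0.0
```

Emit:
jog_arm --motion '[[[0, 0, 0], 0], [[0, 0, 0], 0], [[0, 0, 0], 0], [[0, 0, 0], 0], [[0, 0, 0], 0]]' --grip 1

```text
t: 35.4
eef_pos: [509.0, -403.7, 113.8]
tcp_rot: [3.141, -0.0, 0.184]
ft_force: [0.2, -0.6, -0.5]
opening: 0.337
grip_force: 0.0
```

Emit:
jog_arm --motion '[[[0, 0, 0], 0], [[0, 0, 0], 0], [[0, 0, 0], 0]]'

```text
t: 35.7
eef_pos: [508.9, -403.6, 113.4]
tcp_rot: [3.142, 0.0, 0.184]
ft_force: [-0.3, -0.3, -0.1]
opening: 0.084
grip_force: 0.0
```

```bash
python3 -c "
from h import *
go(508.5,-404,115,.187); print(state()['opening'],state()['ft_force'],state()['moment'])"
```

```text
35.7 [ 508.9 -403.6  113.4] yaw 0.184 shift [-0.5  0.3 -1.6] turn -0.003
0.0838290242017793 [-0.28622804 -0.28160662 -0.10227673] [0.02524374 0.00054185 0.02057721]
```

The fingers closed past 26 mm, so the stick isn't between them. I'll look before doing anything else.

```bash
python3 -c "
from h import *
s=read_camera('side'); t=read_camera('top')
a,o=crop(s,(508,-404,80),66,80,6); b,p=crop(t,(508,-404,80),66,80,6); print(o,p)
cv2.imwrite('pics/m7.png',np.hstack([a,b]))"
```

```text
(np.int64(411), np.int64(193)) (np.int64(447), np.int64(192))
```

View pics/m7.png

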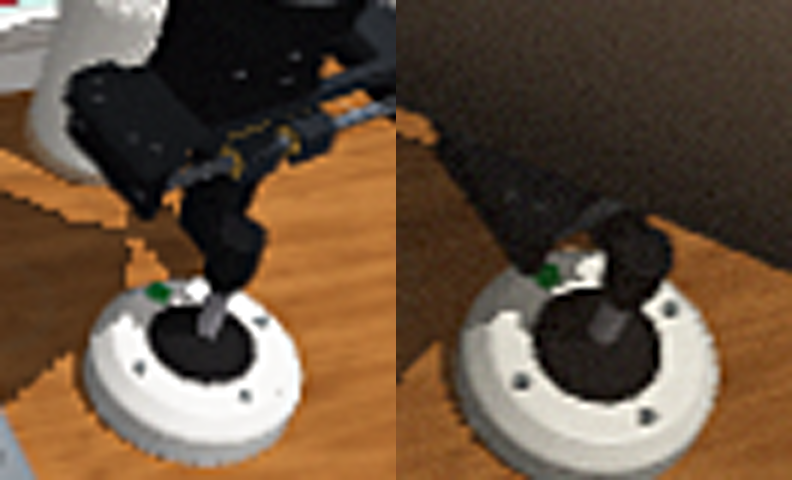

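```bash
python3 -c "
from h import *
s=read_camera('side'); t=read_camera('top')
for n,c,o in(('s',s,(411,193)),('t',t,(447,192))):
    for P in((508.9,-403.6,89),(508.9,-403.6,123),(508.5,-404,123),(508.5,-404,35),(540,-398,89)): print(n,P,((proj(c,P)-o)*6+([396,0] if n=='t' else [0,0])).round())
print(state()['opening'],state()['t'],state()['eef_pos'])
a=crop(s,(508,-404,100),40,36,10)[0];b=crop(t,(508,-404,100),40,36,10)[0]
g=lambda i:np.clip(i.astype(float)*3,0,255).astype(np.uint8)
cv2.imwrite('pics/m8.png',g(np.hstack([a,b])))"
```

```text
s (508.9, -403.6, 89) [202. 231.]
s (508.9, -403.6, 123) [217. 186.]
s (508.5, -404, 123) [218. 186.]
s (508.5, -404, 35) [180. 300.]
s (540, -398, 89) [167. 190.]
t (508.9, -403.6, 89) [600. 229.]
t (508.9, -403.6, 123) [619. 189.]
t (508.5, -404, 123) [620. 189.]
t (508.5, -404, 35) [573. 289.]
t (540, -398, 89) [559. 172.]
0.007714846252921727 35.9 [ 508.89069491 -403.64916603  113.3857818 ]
```

View pics/m8.png

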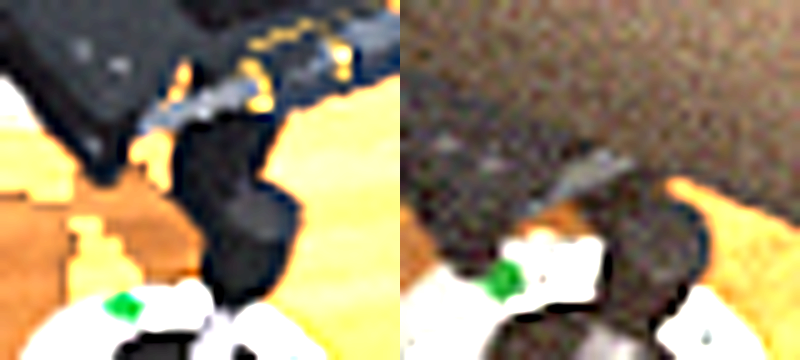

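The remote was knocked before that look: the green dot went from (434,235) to (437,242), which I misread as unmoved. I'll re-measure and back off upwards.

Emit:
jog_arm --motion '[[[0, 0, -25], 0], [[0, 0, -60], 0], [[0, 0, -60], 0]]'

```text
t: 36.2
eef_pos: [510.1, -404.7, 177.8]
tcp_rot: [3.136, -0.004, 0.184]
ft_force: [-0.6, -0.2, 0.2]
opening: 0.003
grip_force: 0.0
```

Emit:
jog_arm --motion '[[[0, 0, 0], 0], [[0, 0, 0], 0], [[0, 0, 0], 0], [[0, 0, 0], 0], [[0, 0, 0], 0]]' --grip 0.4

```text
t: 36.7
eef_pos: [508.8, -403.6, 172.8]
tcp_rot: [-3.141, 0.0, 0.184]
ft_force: [-0.5, -0.5, 0.2]
opening: 0.367
grip_force: 0.0
```

```bash
python3 -c "
from h import *
s=read_camera('side'); t=read_camera('top')
for c,o,q in((s,(411,193),[(159,292),(262,321),(245,395),(140,368)]),(t,(447,192),[(150,274),(274,310),(251,415),(125,381)])):
    P=[onz(c,(o[0]+u/6,o[1]+v/6),34)[:2] for u,v in q]; g,a,b,d=P
    print(np.round(P).tolist(),'ctr',((g+a+b+d)/4).round(1),'yaw',np.arctan2(*(g-b)[::-1]).round(3),(np.arctan2(*(a-d)[::-1])+np.pi/2).round(3))
    h=cv2.cvtColor(c['img'],cv2.COLOR_BGR2HSV); m=cv2.inRange(h,(50,120,80),(75,255,255)); v,u=np.nonzero(m); e=proj(c,P[0].tolist()+[34]); k=np.hypot(u-e[0],v-e[1])<6; print('green now',onz(c,(u[k].mean()+.0,v[k].mean()),34).round(1))
go(488,-424,115,.187)"
```

```text
[[517.0, -396.0], [485.0, -441.0], [441.0, -410.0], [470.0, -364.0]] ctr [ 478.2 -402.7] yaw 0.183 0.188
green now [ 519.5 -394.8   34. ]
[[519.0, -396.0], [487.0, -441.0], [443.0, -410.0], [473.0, -365.0]] ctr [ 480.7 -403.2] yaw 0.182 0.178
green now [ 520.5 -395.6   34. ]
36.8 [ 508.8 -403.6  173.1] yaw 0.184 shift [-24.2  16.2  58.1] turn -0.003
```

Emit:
jog_arm --motion '[[[-15, -3, 0], 0], [[-28, -5.5, 0], 0], [[-28, -5.5, 25], 0], [[-28, -5.5, 48], 0], [[-28, -5.5, 58], 0]]'

```text
t: 37.3
eef_pos: [479.4, -403.0, 113.8]
tcp_rot: [-3.14, 0.001, 0.183]
ft_force: [-0.0, 1.1, 0.3]
opening: 0.598
grip_force: 0.0
```

Emit:
jog_arm --motion '[[[0, 0, 0], 0], [[0, 0, 0], 0], [[0, 0, 0], 0], [[0, 0, 0], 0], [[0, 0, 0], 0]]' --grip 1

```text
t: 37.8
eef_pos: [480.5, -403.3, 116.1]
tcp_rot: [3.141, -0.0, 0.184]
ft_force: [-1.4, 2.2, 5.7]
opening: 0.264
grip_force: 30.0
```

```bash
python3 -c "
from h import *
go(480,-403.3,115,.184)"
```

```text
37.8 [ 480.5 -403.3  116.1] yaw 0.184 shift [-0.5 -0.1  1.1] turn -0.0
```

Emit:
jog_arm --motion '[[[6, 0, 0.3], 0], [[13, 0, 1], 0], [[19, 0, 2.5], 0], [[25, 0, 4.5], 0], [[31, 0, 6.5], 0]]'

```text
t: 38.3
eef_pos: [510.6, -397.5, 109.7]
tcp_rot: [-3.141, 0.001, 0.184]
ft_force: [-5.9, 1.2, 6.4]
opening: 0.27
grip_force: 30.0
```

Emit:
jog_arm --motion '[[[0, 0, 0], 0], [[0, 0, 0], 0], [[0, 0, 0], 0], [[0, 0, 0], 0], [[0, 0, 0], 0]]'

```text
t: 38.8
eef_pos: [510.6, -397.5, 109.6]
tcp_rot: [-3.141, 0.0, 0.184]
ft_force: [-3.3, 2.1, 6.5]
opening: 0.265
grip_force: 30.0
```

```bash
python3 -c "
from h import *
go(480,-403.3,115,.184)
s=read_camera('side'); t=read_camera('top')
for c in(s,t):
    h=cv2.cvtColor(c['img'],cv2.COLOR_BGR2HSV); m=cv2.inRange(h,(50,120,80),(75,255,255)); v,u=np.nonzero(m); e=proj(c,(519,-395.5,34)); k=np.hypot(u-e[0],v-e[1])<6; print(k.sum()); 
    if k.sum(): print('green now',onz(c,(u[k].mean()+.0,v[k].mean()),34).round(1))
a,o=crop(s,(480,-404,80),66,80,6); b,p=crop(t,(480,-404,80),66,80,6); print(o,p)
cv2.imwrite('pics/m9.png',np.hstack([a,b]))"
```

```text
38.8 [ 510.6 -397.5  109.6] yaw 0.184 shift [-31.2   0.1  -5.4] turn -0.0
5
green now [ 518.6 -393.4   34. ]
0
(np.int64(415), np.int64(200)) (np.int64(451), np.int64(201))
```

View pics/m9.png

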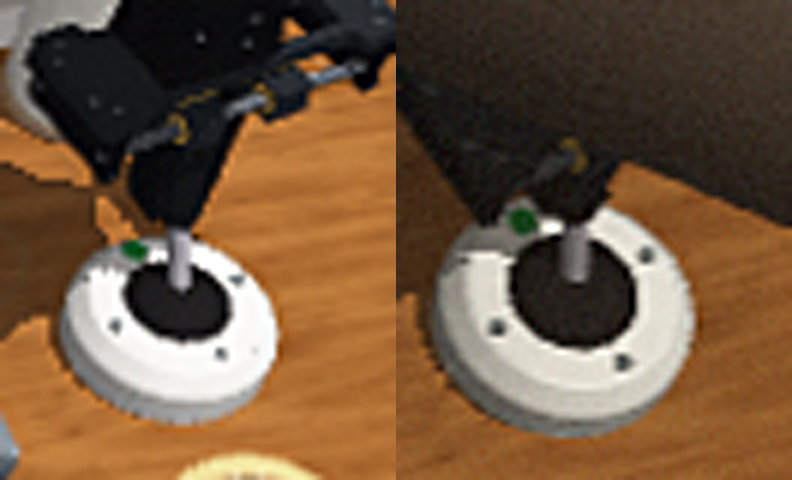

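The stick is held over towards the green dot, and that dot is still at (437,242). I'll hold, bring it back and release.

Emit:
jog_arm --motion '[[[0, 0, 0], 0], [[0, 0, 0], 0], [[0, 0, 0], 0], [[0, 0, 0], 0], [[0, 0, 0], 0]]'

```text
t: 39.4
eef_pos: [510.6, -397.5, 109.6]
tcp_rot: [-3.141, 0.0, 0.184]
ft_force: [-2.8, 2.1, 6.5]
opening: 0.266
grip_force: 30.0
```

Emit:
jog_arm --motion '[[[0, 0, 0], 0], [[0, 0, 0], 0], [[0, 0, 0], 0], [[0, 0, 0], 0], [[0, 0, 0], 0]]'

```text
t: 39.9
eef_pos: [510.6, -397.5, 109.6]
tcp_rot: [-3.141, 0.0, 0.184]
ft_force: [-3.1, 2.0, 6.0]
opening: 0.268
grip_force: 30.0
```

Emit:
jog_arm --motion '[[[0, 0, 0], 0], [[0, 0, 0], 0], [[0, 0, 0], 0], [[0, 0, 0], 0], [[0, 0, 0], 0]]'

```text
t: 40.4
eef_pos: [510.6, -397.5, 109.6]
tcp_rot: [-3.141, 0.0, 0.184]
ft_force: [-3.5, 0.6, 6.0]
opening: 0.266
grip_force: 30.0
```

Emit:
jog_arm --motion '[[[-6, 0, -2], 0], [[-12, 0, -4], 0], [[-18, 0, -5.5], 0], [[-25, 0, -6.3], 0], [[-31, 0, -6.5], 0]]'

```text
t: 40.9
eef_pos: [479.9, -403.3, 115.3]
tcp_rot: [-3.141, -0.0, 0.183]
ft_force: [4.4, 3.4, -4.5]
opening: 0.267
grip_force: 30.0
```

Emit:
jog_arm --motion '[[[0, 0, 0], 0], [[0, 0, 0], 0], [[0, 0, 0], 0], [[0, 0, 0], 0]]' --grip 0.4

```text
t: 41.3
eef_pos: [480.4, -403.5, 115.6]
tcp_rot: [3.141, 0.0, 0.184]
ft_force: [-0.6, -0.1, -0.1]
opening: 0.545
grip_force: 0.0
```

Emit:
jog_arm --motion '[[[0, 0, -20], 0], [[0, 0, -50], 0], [[0, 0, -95], 0], [[0, 0, -125], 0.1], [[0, 0, -125], 0.184]]'

```text
t: 41.8
eef_pos: [481.4, -404.3, 245.2]
tcp_rot: [3.136, -0.005, -0.004]
ft_force: [-0.8, 0.0, -1.0]
opening: 0.603
grip_force: 0.0
```

```bash
python3 -c "
from h import *
go(593,-152,200,0)"
```

```text
41.8 [ 481.4 -404.3  245.2] yaw -0.004 shift [ 110.6 -252.7   45.2] turn -0.004
```

Emit:
jog_arm --motion '[[[13, -42, 0], 0], [[26, -84, 0], 0], [[39, -126, 0], 0], [[52, -168, 0], 0], [[65, -210, 0], 0]]' --grip 0.1

```text
t: 42.3
eef_pos: [545.7, -191.7, 240.6]
tcp_rot: [3.141, -0.0, -0.0]
ft_force: [0.7, -0.7, -0.1]
opening: 0.888
grip_force: 0.0
```

Emit:
jog_arm --motion '[[[13, -42, 10], 0], [[26, -84, 30], 0], [[40, -120, 45], 0], [[47, -143, 50], 0], [[47, -143, 50], 0]]'

```text
t: 42.8
eef_pos: [592.8, -47.6, 189.4]
tcp_rot: [-3.141, 0.001, 0.003]
ft_force: [0.1, 0.6, 0.6]
opening: 0.899
grip_force: 0.0
```

```bash
python3 -c "
from h import *
go(593.5,-51.3,84,0)"
```

```text
42.8 [592.8 -47.6 189.4] yaw 0.003 shift [  0.7   3.7 105.4] turn 0.003
```

Emit:
jog_arm --motion '[[[1, 4, 40], 0.003], [[1, 4, 75], 0.003], [[1, 4, 97], 0.003], [[1, 4, 105], 0.003], [[1, 4, 105], 0.003]]'

```text
t: 43.3
eef_pos: [593.3, -55.0, 85.0]
tcp_rot: [-3.142, 0.001, -0.004]
ft_force: [-0.0, -0.6, -0.4]
opening: 0.901
grip_force: 0.1
```

Emit:
jog_arm --motion '[[[0, 0, 0], 0], [[0, 0, 0], 0], [[0, 0, 0], 0], [[0, 0, 0], 0], [[0, 0, 0], 0]]' --grip 1

```text
t: 43.8
eef_pos: [594.0, -54.3, 86.4]
tcp_rot: [3.141, -0.002, -0.003]
ft_force: [-0.9, 2.7, 6.6]
opening: 0.709
grip_force: 30.0
```

Emit:
jog_arm --motion '[[[0, 0, -10], 0], [[0, 0, -30], 0], [[0, 0, -55], 0], [[0, 0, -65], 0], [[0, 0, -65], 0]]'

```text
t: 44.3
eef_pos: [594.0, -54.5, 151.9]
tcp_rot: [3.141, -0.003, -0.003]
ft_force: [-0.2, 0.4, -1.1]
opening: 0.708
grip_force: 30.0
```

Emit:
jog_arm --motion '[[[3, -20, 0], 0], [[6, -55, 0], 0], [[9, -95, 0], 0], [[12, -135, 0], 0], [[15, -175, 0], 0]]'

```text
t: 44.8
eef_pos: [608.6, 122.0, 149.1]
tcp_rot: [3.141, 0.002, -0.004]
ft_force: [0.9, -0.6, -1.3]
opening: 0.712
grip_force: 30.0
```

Emit:
jog_arm --motion '[[[2, -40, 0], 0], [[5, -80, 0], 0], [[7, -105, 0], 0], [[7, -111, 0], 0], [[7, -111, 0], 0]]'

```text
t: 45.3
eef_pos: [615.9, 232.0, 149.2]
tcp_rot: [3.141, 0.002, -0.002]
ft_force: [0.4, -0.3, -1.9]
opening: 0.711
grip_force: 30.0
```

```bash
python3 -c "
from h import *
go(616,236,52,0)"
```

```text
45.3 [615.9 232.  149.2] yaw -0.002 shift [ 0.1 -4.  97.2] turn -0.002
```

Emit:
jog_arm --motion '[[[0, -3, 35], 0], [[0, -3, 65], 0], [[0, -3, 85], 0], [[0, -3, 93], 0], [[0, -3, 96], 0]]'

```text
t: 45.8
eef_pos: [616.7, 233.1, 54.2]
tcp_rot: [3.141, 0.001, -0.004]
ft_force: [-0.7, -4.8, 10.7]
opening: 0.708
grip_force: 30.0
```

Emit:
jog_arm --motion '[[[0, 0, 0.7], 0], [[0, 0, 1], 0], [[0, 0, 1], 0]]'

```text
t: 46.1
eef_pos: [616.9, 234.2, 54.3]
tcp_rot: [-3.142, -0.001, -0.004]
ft_force: [0.6, -1.8, 3.0]
opening: 0.708
grip_force: 30.0
```

Next, cup_red at (594,-153).

Emit:
jog_arm --motion '[[[0, 0, 0], 0], [[0, 0, 0], 0], [[0, 0, 0], 0], [[0, 0, 0], 0]]' --grip 0.1

```text
t: 46.5
eef_pos: [616.4, 234.7, 53.3]
tcp_rot: [3.142, -0.0, -0.003]
ft_force: [-0.1, 0.3, -0.6]
opening: 0.898
grip_force: 0.0
```

Emit:
jog_arm --motion '[[[0, 0, -20], 0], [[0, 0, -50], 0], [[0, 0, -90], 0], [[-3, 35, -110], 0], [[-6, 80, -110], 0]]'

```text
t: 47.0
eef_pos: [611.1, 155.3, 166.5]
tcp_rot: [-3.141, -0.006, -0.0]
ft_force: [0.5, -1.1, -0.8]
opening: 0.898
grip_force: 0.0
```

Emit:
jog_arm --motion '[[[-3, 45, 0], 0], [[-6, 90, 0], 0], [[-9, 135, 0], 0], [[-12, 180, 0], 0], [[-15, 220, 0], 0]]'

```text
t: 47.5
eef_pos: [594.1, -67.4, 163.5]
tcp_rot: [3.141, -0.0, -0.004]
ft_force: [1.2, -0.7, 0.1]
opening: 0.899
grip_force: 0.0
```

Emit:
jog_arm --motion '[[[0, 40, 0], 0], [[-2, 70, 0], 0], [[-2, 86, 0], 0], [[-2, 86, 0], 0]]'

```text
t: 47.9
eef_pos: [592.1, -152.9, 163.3]
tcp_rot: [3.141, -0.0, -0.006]
ft_force: [-0.4, 0.0, -0.0]
opening: 0.896
grip_force: 0.0
```

```bash
python3 -c "
from h import *
go(593.7,-153,84,0)"
```

```text
47.9 [ 592.1 -152.9  163.3] yaw -0.006 shift [ 1.6  0.1 79.3] turn -0.006
```

Emit:
jog_arm --motion '[[[1.5, 0, 30], 0], [[1.5, 0, 58], 0], [[1.5, 0, 74], 0], [[1.5, 0, 79], 0], [[1.5, 0, 79], 0]]'

```text
t: 48.4
eef_pos: [593.7, -150.3, 84.1]
tcp_rot: [-3.141, 0.001, -0.002]
ft_force: [0.3, -0.1, 0.6]
opening: 0.901
grip_force: 0.0
```

Emit:
jog_arm --motion '[[[0, 0, 0], 0], [[0, 0, 0], 0], [[0, 0, 0], 0], [[0, 0, 0], 0], [[0, 0, 0], 0]]' --grip 1

```text
t: 48.9
eef_pos: [594.0, -151.3, 85.2]
tcp_rot: [3.141, -0.001, -0.004]
ft_force: [0.4, 3.1, 5.9]
opening: 0.707
grip_force: 30.0
```

Emit:
jog_arm --motion '[[[0, 0, -10], 0], [[0, 0, -30], 0], [[0, 0, -55], 0], [[0, 0, -65], 0], [[0, 0, -65], 0]]'

```text
t: 49.4
eef_pos: [594.1, -151.7, 150.9]
tcp_rot: [3.14, -0.003, -0.003]
ft_force: [0.1, -0.7, -2.0]
opening: 0.705
grip_force: 30.0
```

Emit:
jog_arm --motion '[[[3, -20, 0], 0], [[6, -55, 0], 0], [[9, -95, 0], 0], [[12, -135, 0], 0], [[15, -175, 0], 0]]'

```text
t: 49.9
eef_pos: [608.7, 24.9, 148.1]
tcp_rot: [3.142, 0.002, -0.004]
ft_force: [0.2, -0.3, -0.5]
opening: 0.705
grip_force: 30.0
```

Emit:
jog_arm --motion '[[[2, -40, 0], 0], [[5, -80, 0], 0], [[7, -105, 0], 0], [[7, -111, 0], 0], [[7, -111, 0], 0]]'

```text
t: 50.4
eef_pos: [616.1, 135.0, 148.3]
tcp_rot: [3.141, 0.001, -0.002]
ft_force: [-0.4, 0.4, -0.4]
opening: 0.708
grip_force: 30.0
```

```bash
python3 -c "
from h import *
go(616,135,53,0)"
```

```text
50.4 [616.1 135.  148.3] yaw -0.002 shift [-0.1  0.  95.3] turn -0.002
```

Emit:
jog_arm --motion '[[[0, 2, 35], 0], [[0, 2, 65], 0], [[0, 2, 85], 0], [[0, 2, 93], 0], [[0, 2, 95.5], 0]]'

```text
t: 50.9
eef_pos: [616.5, 131.3, 53.2]
tcp_rot: [3.141, 0.001, -0.005]
ft_force: [0.2, -1.7, 1.0]
opening: 0.71
grip_force: 30.0
```

Emit:
jog_arm --motion '[[[0, 0, 0.7], 0], [[0, 0, 1], 0], [[0, 0, 1], 0]]'

```text
t: 51.2
eef_pos: [617.0, 132.5, 53.8]
tcp_rot: [-3.141, -0.001, -0.003]
ft_force: [-0.5, 0.3, -1.3]
opening: 0.704
grip_force: 30.0
```

Emit:
jog_arm --motion '[[[0, 0, 0.7], 0], [[0, 0, 1.3], 0], [[0, 0, 1.3], 0]]'

```text
t: 51.5
eef_pos: [617.5, 132.7, 53.0]
tcp_rot: [-3.141, -0.003, -0.003]
ft_force: [-0.4, -0.0, 8.0]
opening: 0.704
grip_force: 30.0
```

Contact. Next, the green can at (471,-52).

Emit:
jog_arm --motion '[[[0, 0, 0], 0], [[0, 0, 0], 0], [[0, 0, 0], 0], [[0, 0, 0], 0]]' --grip 0.1

```text
t: 51.9
eef_pos: [616.6, 132.5, 51.5]
tcp_rot: [3.141, 0.0, -0.003]
ft_force: [0.1, -0.3, 0.3]
opening: 0.893
grip_force: 0.0
```

Emit:
jog_arm --motion '[[[0, 0, -20], 0], [[0, 0, -50], 0], [[0, 0, -95], 0], [[-15, 20, -135], 0], [[-45, 50, -150], 0]]'

```text
t: 52.4
eef_pos: [573.0, 83.0, 204.9]
tcp_rot: [-3.141, -0.006, -0.002]
ft_force: [0.1, -0.0, -0.3]
opening: 0.903
grip_force: 0.0
```

Emit:
jog_arm --motion '[[[-30, 35, 0], 0], [[-60, 70, 0], 0], [[-85, 105, 0], 0], [[-100, 135, 0], 0], [[-100, 135, 0], 0]]'

```text
t: 52.9
eef_pos: [469.5, -54.3, 201.9]
tcp_rot: [3.141, 0.0, -0.007]
ft_force: [1.0, -0.2, 0.5]
opening: 0.896
grip_force: 0.0
```

```bash
python3 -c "
from h import *
go(471,-52,117,0)"
```

```text
52.9 [469.5 -54.3 201.9] yaw -0.007 shift [ 1.5 -2.3 84.9] turn -0.007
```

Emit:
jog_arm --motion '[[[1.5, -2, 30], -0.005], [[1.5, -2, 60], -0.005], [[1.5, -2, 78], -0.005], [[1.5, -2, 85], -0.005], [[1.5, -2, 85], -0.005]]'

```text
t: 53.4
eef_pos: [472.6, -49.6, 116.0]
tcp_rot: [-3.141, 0.001, 0.002]
ft_force: [0.2, 0.3, -0.1]
opening: 0.902
grip_force: 0.0
```

Emit:
jog_arm --motion '[[[0, 0, 0], 0], [[0, 0, 0], 0], [[0, 0, 0], 0], [[0, 0, 0], 0], [[0, 0, 0], 0]]' --grip 1

```text
t: 53.9
eef_pos: [472.9, -50.1, 117.2]
tcp_rot: [3.141, -0.001, 0.001]
ft_force: [-0.2, 0.1, 6.4]
opening: 0.668
grip_force: 30.0
```

Emit:
jog_arm --motion '[[[0, 0, -10], 0], [[0, 0, -30], 0], [[0, 0, -55], 0], [[0, 0, -65], 0], [[0, 0, -65], 0]]'

```text
t: 54.4
eef_pos: [472.8, -50.0, 182.8]
tcp_rot: [3.141, -0.002, 0.002]
ft_force: [-0.5, -1.1, -2.7]
opening: 0.665
grip_force: 29.9
```

Emit:
jog_arm --motion '[[[2, -20, 0], 0], [[4, -55, 0], 0], [[6, -95, 0], 0], [[8, -135, 0], 0], [[10, -175, 0], 0]]'

```text
t: 54.9
eef_pos: [481.6, 126.5, 180.4]
tcp_rot: [3.141, 0.002, 0.001]
ft_force: [1.0, -0.6, -2.5]
opening: 0.667
grip_force: 29.9
```

Emit:
jog_arm --motion '[[[2, -40, 0], 0], [[4, -80, 0], 0], [[6, -105, 0], 0], [[6, -113, 0], 0], [[6, -113, 0], 0]]'

```text
t: 55.4
eef_pos: [487.5, 238.4, 180.5]
tcp_rot: [3.141, 0.002, 0.003]
ft_force: [-0.6, 0.5, -2.8]
opening: 0.67
grip_force: 29.9
```

```bash
python3 -c "
from h import *
go(487,237,85,0)"
```

```text
55.4 [487.5 238.4 180.5] yaw 0.003 shift [-0.5  1.4 95.5] turn 0.003
```

Emit:
jog_arm --motion '[[[0, 0, 35], 0], [[0, 0, 65], 0], [[0, 0, 85], 0], [[0, 0, 93], 0], [[0, 0, 96], 0]]'

```text
t: 55.9
eef_pos: [487.9, 236.9, 85.0]
tcp_rot: [3.141, 0.001, 0.001]
ft_force: [-4.1, -8.2, 21.2]
opening: 0.67
grip_force: 30.0
```

Emit:
jog_arm --motion '[[[0, 0, 0.7], 0], [[0, 0, 1.3], 0], [[0, 0, 1.3], 0]]'

```text
t: 56.2
eef_pos: [488.5, 238.0, 85.1]
tcp_rot: [-3.141, -0.002, 0.002]
ft_force: [0.3, -2.4, -0.2]
opening: 0.671
grip_force: 30.0
```

Emit:
jog_arm --motion '[[[0, 0, 0], 0], [[0, 0, 0], 0], [[0, 0, 0], 0], [[0, 0, 0], 0]]' --grip 0.1

```text
t: 56.6
eef_pos: [488.1, 238.1, 84.4]
tcp_rot: [-3.142, -0.0, 0.002]
ft_force: [-0.5, 0.4, -0.9]
opening: 0.892
grip_force: 0.0
```

Emit:
jog_arm --motion '[[[0, 0, -20], 0], [[0, 0, -50], 0], [[0, 0, -95], 0], [[-2, 35, -115], 0], [[-4, 80, -115], 0]]'

```text
t: 57.1
eef_pos: [485.0, 158.5, 202.1]
tcp_rot: [-3.141, -0.006, 0.005]
ft_force: [0.6, -1.0, -1.3]
opening: 0.899
grip_force: 0.0
```

Emit:
jog_arm --motion '[[[-2, 45, 0], 0], [[-4, 90, 0], 0], [[-6, 135, 0], 0], [[-8, 180, 0], 0], [[-10, 220, 0], 0]]'

```text
t: 57.6
eef_pos: [474.2, -63.9, 199.5]
tcp_rot: [3.141, -0.0, 0.001]
ft_force: [1.1, -0.4, -0.1]
opening: 0.901
grip_force: 0.0
```

Emit:
jog_arm --motion '[[[-2, 40, 0], 0], [[-3, 75, 0], 0], [[-3, 92, 0], 0], [[-3, 92, 0], 0]]'

```text
t: 58.0
eef_pos: [471.6, -155.8, 199.2]
tcp_rot: [3.141, -0.0, -0.001]
ft_force: [0.1, -0.2, 0.6]
opening: 0.901
grip_force: 0.0
```

```bash
python3 -c "
from h import *
go(470.5,-154,117,0)"
```

```text
58.0 [ 471.6 -155.8  199.2] yaw -0.001 shift [-1.1 -1.8 82.2] turn -0.001
```

Emit:
jog_arm --motion '[[[-1, -1.5, 30], 0], [[-1, -1.5, 58], 0], [[-1, -1.5, 76], 0], [[-1, -1.5, 82], 0], [[-1, -1.5, 82], 0]]'

```text
t: 58.5
eef_pos: [470.6, -151.8, 117.0]
tcp_rot: [-3.141, 0.001, 0.002]
ft_force: [0.9, -0.3, -0.1]
opening: 0.9
grip_force: 0.0
```

Emit:
jog_arm --motion '[[[0, 0, 0], 0], [[0, 0, 0], 0], [[0, 0, 0], 0], [[0, 0, 0], 0], [[0, 0, 0], 0]]' --grip 1

```text
t: 59.0
eef_pos: [470.9, -152.6, 117.9]
tcp_rot: [3.141, -0.001, 0.001]
ft_force: [-0.6, 0.0, 6.7]
opening: 0.674
grip_force: 30.0
```

Emit:
jog_arm --motion '[[[0, 0, -10], 0], [[0, 0, -30], 0], [[0, 0, -55], 0], [[0, 0, -65], 0], [[0, 0, -65], 0]]'

```text
t: 59.5
eef_pos: [471.0, -152.6, 183.5]
tcp_rot: [3.14, -0.002, 0.002]
ft_force: [-0.1, 0.1, -3.6]
opening: 0.676
grip_force: 30.0
```

Emit:
jog_arm --motion '[[[2, -20, 0], 0], [[4, -55, 0], 0], [[6, -95, 0], 0], [[8, -135, 0], 0], [[10, -175, 0], 0]]'

```text
t: 60.0
eef_pos: [479.8, 24.0, 181.2]
tcp_rot: [-3.142, 0.002, 0.001]
ft_force: [0.7, 0.6, -3.2]
opening: 0.678
grip_force: 30.0
```

Emit:
jog_arm --motion '[[[2, -40, 0], 0], [[4, -80, 0], 0], [[6, -105, 0], 0], [[6, -113, 0], 0], [[6, -113, 0], 0]]'

```text
t: 60.5
eef_pos: [485.7, 136.1, 181.4]
tcp_rot: [3.141, 0.002, 0.003]
ft_force: [-0.8, 0.8, -2.8]
opening: 0.677
grip_force: 30.0
```

```bash
python3 -c "
from h import *
go(487,134,85,0)"
```

```text
60.5 [485.7 136.1 181.4] yaw 0.003 shift [ 1.3  2.1 96.4] turn 0.003
```

Emit:
jog_arm --motion '[[[0, 2, 35], 0], [[0, 2, 65], 0], [[0, 2, 85], 0], [[0, 2, 93], 0], [[0, 2, 96], 0]]'

```text
t: 61.0
eef_pos: [486.0, 132.5, 85.7]
tcp_rot: [3.141, 0.002, 0.0]
ft_force: [-6.5, -6.0, 24.4]
opening: 0.677
grip_force: 30.0
```

Emit:
jog_arm --motion '[[[0, 0, 0.7], 0], [[0, 0, 1.2], 0], [[0, 0, 1.2], 0]]'

```text
t: 61.3
eef_pos: [486.7, 133.4, 85.8]
tcp_rot: [-3.142, -0.002, 0.002]
ft_force: [-0.0, -1.4, 0.4]
opening: 0.674
grip_force: 30.0
```

Emit:
jog_arm --motion '[[[0, 0, 0], 0], [[0, 0, 0], 0], [[0, 0, 0], 0], [[0, 0, 0], 0]]' --grip 0.1

```text
t: 61.7
eef_pos: [486.3, 133.6, 85.2]
tcp_rot: [3.142, -0.0, 0.002]
ft_force: [-1.0, -0.0, -0.6]
opening: 0.894
grip_force: 0.0
```

Emit:
jog_arm --motion '[[[0, 0, -20], 0], [[0, 0, -50], 0], [[0, 0, -100], 0], [[0, 0, -150], 0], [[0, 0, -180], 0]]'

```text
t: 62.2
eef_pos: [486.5, 133.7, 268.7]
tcp_rot: [-3.141, -0.004, 0.002]
ft_force: [0.0, -0.4, -0.7]
opening: 0.902
grip_force: 0.0
```

Emit:
jog_arm --motion '[[[0, 45, 0], 0], [[0, 90, 0], 0], [[0, 135, 0], 0], [[0, 180, 0], 0], [[0, 225, 0], 0]]'

```text
t: 62.7
eef_pos: [486.2, -93.2, 265.3]
tcp_rot: [3.141, -0.0, 0.002]
ft_force: [0.8, -0.0, -1.0]
opening: 0.902
grip_force: 0.0
```

Emit:
jog_arm --motion '[[[0, 45, 0], 0], [[0, 90, 0], 0], [[0, 135, 0], 0], [[0, 180, 0], 0], [[0, 180, 0], 0]]'

```text
t: 63.2
eef_pos: [486.6, -275.9, 264.6]
tcp_rot: [3.141, -0.0, -0.002]
ft_force: [-1.3, 1.3, -1.0]
opening: 0.899
grip_force: 0.0
```

```bash
python3 -c "
from h import *
go(0,0,0)
t=read_camera('top'); s=read_camera('side')
for n,p in (('can_orange',CAN),('can_green',CAN),('cup_red',CUP),('cup_blue',CUP)): print(n,locate(n,p,2,[t,s]))
cv2.imwrite('pics/f1.png',cv2.resize(t['img'][140:370,100:500],(800,460)))"
```

```text
63.2 [ 486.6 -275.9  264.6] yaw -0.002 shift [-487.2 -274.7  264.6] turn None
can_orange [([484.0, 133.0], np.float64(0.94), 0.87), ([509.0, 148.0], np.float64(0.21), 0.7)]
can_green [([485.0, 238.0], np.float64(0.92), 0.89), ([484.0, 237.0], np.float64(0.95), 0.7)]
cup_red [([615.0, 135.0], np.float64(0.85), 0.76), ([621.0, 141.0], np.float64(0.7), 0.95)]
cup_blue [([617.0, 240.0], np.float64(0.89), 0.56), ([438.0, -154.0], np.float64(0.17), 0.4)]
```

View pics/f1.png

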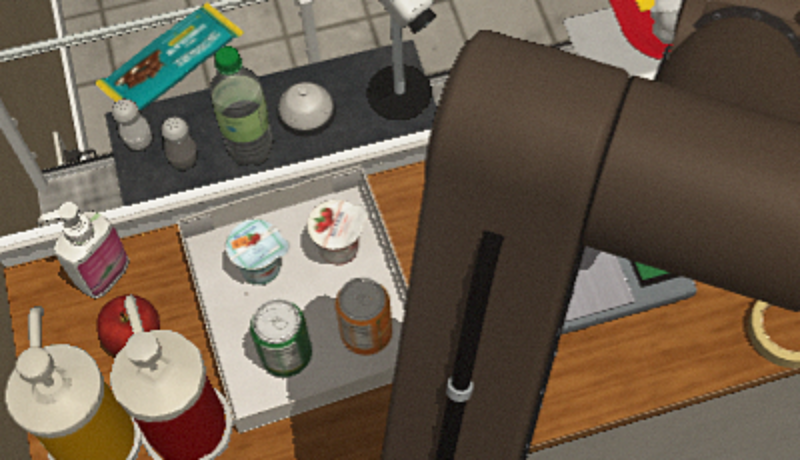

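The picture shows all four items upright on the tray floor, with the bystanders in place. The knob hasn't been touched since it read zero, so I'm handing in.

```bash
python3 -c "
from cell import job_done
print(job_done())"
```

```text
the job is handed in; nothing more can be done
None
```

I handed the job in at about 63 s of the 210 s: knob set to zero, all four items onto the scale platform, stick held over about 2 s towards the green dot, and everything back upright in the tray. The remote got knocked aside mid-run, so I re-measured it before the tilt. I didn't look at the knob or the stick again after the tilt.

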